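# Pour leftover nuts into the turn-lid parts box

## Task

Put the leftover nuts away: push the peg on the round parts box's clear lid round until the lid's opening lies fully over the large compartment, with no divider showing in it, and leave the lid there. Then pick up the mixing cup, pour all six nuts through the opening into the large compartment, and stand the empty cup upright on the bench. Don't disturb the dark tin or the glue bottle.

Things in the scene. Friction and masses are not known exactly. Their poses are not given: they have to be found in the camera images.
- parts_box: round grey parts box, fixed to the bench by two ears (113 mm from the centre, 7 mm high), 190 mm across, walls 50 mm high, inside floor 6 mm up. Origin: centre of its underside; z up. Seven compartments round a hub of 16 mm radius: one large empty quarter circle (where the box's own x and y are both negative), six half as wide with washers, screws, rivets; dividers 3 mm thick, 49 mm high
- large_bay (a point): point over the middle of the large compartment, 57 mm from the box's centre, level with the walls' top (50 mm above the bench). Round about: a tall locker on the right (x beyond 0.46 m, y below -0.16 m), a wall shelf over the back (x beyond 0.63 m, y above 0.24 m, underside 0.45 m up) and a box of upright sticks behind (x beyond 0.74 m): keep the arm clear of them
- lid_opening (a point): middle of the opening in the clear flat lid (188 mm disc, top 54 mm above the bench), 57 mm from its centre, 50 mm above the bench; aligned when over large_bay. Opening: 76 degree sector, 24 to 88 mm from the centre, with a grey lip 3 mm high. Hub cap 7 mm above the lid. The lid turns endlessly either way about the box's vertical axis; 1 N at the peg turns it and it stays where left
- lid_peg (a point): centre of the top of the black upright finger peg fixed to the lid opposite the opening, 68 mm from the box's centre: 16 mm thick, 24 mm high (its top 78 mm above the bench; a 26 mm wide, 2 mm high foot). Pushing it sideways turns the lid
- cup: off-white open mixing cup, upright on the bench, 71 mm high, 70 mm across the rim and 50 mm across the foot, about 60 mm across at half hsix, wall about 3 mm, 0.03 kg, slippery inside; the nuts lie in its lowest 22 mm. Origin: centre of its underside; z is the cup's axis, towards the mouth
- nut0: steel hex nut, one of six alike that start in the cup: 17 mm across flats, 8.5 mm thick, 12 g. Origin: its centre; z is the axis of its hole
- nut1: steel hex nut, one of six alike that start in the cup: 17 mm across flats, 8.5 mm thick, 12 g. Origin: its centre; z is the axis of its hole
- nut2: steel hex nut, one of six alike that start in the cup: 17 mm across flats, 8.5 mm thick, 12 g. Origin: its centre; z is the axis of its hole
- nut3: steel hex nut, one of six alike that start in the cup: 17 mm across flats, 8.5 mm thick, 12 g. Origin: its centre; z is the axis of its hole
- nut4: steel hex nut, one of six alike that start in the cup: 17 mm across flats, 8.5 mm thick, 12 g. Origin: its centre; z is the axis of its hole
- nut5: steel hex nut, one of six alike that start in the cup: 17 mm across flats, 8.5 mm thick, 12 g. Origin: its centre; z is the axis of its hole
- tin_dark: closed dark lacquer tin, bystander, 75 mm across, 101 mm high; origin: centre of its underside
- glue_bottle: white glue bottle with a red nozzle, bystander, 39 mm across, 110 mm high; origin: centre of its underside

How it is judged:
By the outcome, as a careful person would: the job done as asked, in the order asked, and still so for the second after the job is handed in, with the robot touching nothing.
It also fails if it takes over 72 s, if anything falls off the work surface, if the arm or the gripper's body presses on something with over 40 N, if the wrist force passes 120 N, or if a joint passes its speed limit or range.

## Robot

A 7-joint arm with a two-finger parallel gripper is mounted at the origin on a cart in front of the work surface, level with it; the furniture and walls round the work are solid. World frame = base frame: x ahead of the robot, y to its left, z up, the work surface at z = 0. Lengths are in m, angles in rad, forces in N, time in s.
With the tool pointing down it reaches from about 0.4 to 0.85 m from the base axis. Payload 6.9 kg.
Tool frame: the origin (TCP) lies midway between the tips of the shut fingers; the grasp point (between the pads) lies 19 mm behind it; z points along the fingers, y is the direction in which the jaws open and shut (so a half turn about z gives the same grasp; the last joint's range is limited). The gripper opens to 85 mm and grips with 20 to 120 N. Pads are 22 mm wide; open, the fingers measure 114 mm over their backs; the gripper's body (76 mm by 85 mm) begins 54 mm behind the grasp point. The pads swing forward as they close: fully open they stand 13 mm farther back than shut.
Start: joints at [1.375, 0.507, -0.238, 1.5, 0.126, 1.149, -0.155], TCP at [0.186, -0.597, 0.231] pointing down, gripper open.
Joint ranges: [-3.08, 3.08], [-0.24, 2.05], [-1.43, 1.35], [0, 2.5], [-1.52, 4.66], [0.17, 1.96], [-2.89, 2.89]. Speed limits (rad/s): [2.39, 2.39, 3.14, 3.14, 3.14, 3.14, 3.14].

## Interface

Orientations are given as a unit quaternion [w, x, y, z].
In Python, from workcell import robot gives the robot as it stands. The module is installed in compiled form; this text tells all that it offers.
- The arm moves only by the shell command python3 -m pendant 'ROWS' [FORCE]. ROWS is JSON, a list of rows, each a list of 7 numbers: the shift along the world's x, y, z in m, then the turn, a rotation vector about the world's x, y, z in degrees, then the opening in per cent of the stroke, from 0 (shut) to 100 (fully open). A call has 1 to 8 rows; each row shifts and turns the commanded pose from where the row before left it; what a row does not reach is not made up. A row lasts 1/10 s, in which the tool goes at most 50 mm and 8.59 degrees, less where a joint would pass 70% of its speed; a pose out of reach is approached as far as the arm can. A call with a gripper value outside its range is refused whole. The fingers move at their own pace and stop on an object; FORCE is the grip in N (left out, the last holds). Time passes only in rows, so rows that do not move let the fingers close. It gives the time, the measured TCP pose, the force and the opening at its end, in the units of the state.
- robot.get_obs(): the state, without advancing time (a new reading comes with each control period).
- robot.grab_frame(name): name is "side" or "top"; returns a dict with "color" (400x640x3 uint8, red, green, blue), "range_z" (400x640 float32, m along the optical axis (not along the pixel's ray), 0 where there is no reading), "fx", "fy", "cx", "cy" (pixels), "extrinsics" (4x4, takes a point from world to camera coordinates). Camera axes: x right, y up, looking along -z (the intrinsics and any distortion apply to the point x, -y, -z); pixel columns grow to the right and rows downward; lengths in m; the calibration is good to about 2 mm. A picture is of the moment at which its call begins.
- robot.sign_off(): hands the job in, once; it reports no verdict.
Trained networks look in a picture, given as the dict that the camera call returned (one of the last four; its "shot" number tells which), for a name from the list of things; names that differ only in an ending like _2 or _b are one class to them, and where a whole thing is asked for, a point or a joint stands for the part that bears it (a point fixed in the world has none). Each returns a list of dicts, best first, with "p" (0 to 1); they miss things now and then, are a little off and sometimes report something else, mostly with a low value. They report only what shows in the picture. A call takes as long as a camera call.
- robot.masks_of(picture, target): "pixels" (400x640 bool, what is visible of it) and "location" ([column, row] in pixels, amid what is visible of it).
- robot.mark_of(picture, target): "location" ([column, row] in pixels: a listed point, or the origin of a listed thing).
The state is a dict: "clock": time; "joint_pos": joint angles; "joint_velocities": joint speeds; "effort": joint torques, N m; "ee_pos": TCP position; "tool_rot": TCP orientation; "wrist_force": force on the tool from outside, world axes, zero at the start; "wrist_torque": the same for the moment, N m; "gripper_width": opening from 0.0 (shut) to 1.0 (fully open).
Only numpy, scipy, OpenCV 4.12 (cv2) and the standard library are available. Lean on these libraries where they do the work, as an engineer would, in place of code of your own. Each camera call takes 0.05 s, during which the arm holds its last target. There are 200 camera calls.

## Working session

There is one attempt and no reset: what is moved stays moved. The work goes in short steps, Python scripts to look and compute and a shell command to move; the robot and the scene stay as the last step left them, time stands still between calls to the robot, and variables do not carry over. Pictures are saved under pics/ and viewed, about 8 in all and at most 12, crops included, and the job is handed in when it is done.

```bash
mkdir -p pics
cat > h.py <<'E'
import numpy as np, cv2
from workcell import robot
def world(f,px,z=None):
    u,v=px; E=np.array(f["extrinsics"]); R,t=E[:3,:3],E[:3,3]
    d=np.array([(u-f["cx"])/f["fx"],-(v-f["cy"])/f["fy"],-1.])
    o=-R.T@t; w=R.T@d
    s=(z-o[2])/w[2] if z is not None else float(f["range_z"][int(round(v)),int(round(u))])
    return o+s*w
def save(f,n): cv2.imwrite(f"pics/{n}.png",cv2.cvtColor(f["color"],cv2.COLOR_RGB2BGR))
np.set_printoptions(precision=4,suppress=True)
E
python3 - <<'E'
from h import *
o=robot.get_obs(); print({k:np.round(o[k],3) for k in o})
Z={"parts_box":0,"large_bay":.05,"lid_opening":.05,"lid_peg":.078,"cup":0,"tin_dark":0,"glue_bottle":0,"nut0":.012}
for n in ["top","side"]:
    f=robot.grab_frame(n); save(f,n+"0"); print(n,[k for k in f],-np.array(f["extrinsics"])[:3,:3].T@np.array(f["extrinsics"])[:3,3])
    for k,z in Z.items():
        for m in robot.mark_of(f,k)[:2]: print(k,np.round(m["p"],2),np.round(m["location"]),world(f,m["location"],z))
E
```

```text
{'clock': np.float64(0.0), 'joint_pos': array([ 1.375,  0.508, -0.238,  1.501,  0.126,  1.149, -0.155]), 'joint_velocities': array([ 0.001, -0.   ,  0.001, -0.002, -0.001, -0.   , -0.001]), 'effort': array([  0.001, -62.06 ,  -2.186, -24.966,   0.013,   0.012,  -0.   ]), 'ee_pos': array([ 0.186, -0.596,  0.23 ]), 'tool_rot': array([-0.001,  0.989,  0.15 , -0.   ]), 'wrist_force': array([ 1.522, -0.222, -0.081]), 'wrist_torque': array([ 0.027, -0.032,  0.012]), 'gripper_width': np.float64(1.0)}
top ['color', 'range_z', 'fx', 'fy', 'cx', 'cy', 'extrinsics', 'shot'] [0.4099 0.3125 0.9142]
parts_box 0.91 [379. 224.] [0.4947 0.1713 0.    ]
large_bay 0.87 [408. 229.] [0.4816 0.1209 0.05  ]
large_bay 0.47 [287. 198.] [0.5376 0.3687 0.05  ]
lid_opening 0.59 [359. 206.] [0.5265 0.2196 0.05  ]
lid_peg 0.68 [412. 238.] [0.4608 0.1176 0.078 ]
cup 0.7 [276. 200.] [0.5408 0.3976 0.    ]
tin_dark 0.68 [204. 249.] [0.4308 0.5479 0.    ]
nut0 0.59 [286. 201.] [0.5373 0.3737 0.012 ]
nut0 0.54 [273. 196.] [0.5477 0.4025 0.012 ]
side ['color', 'range_z', 'fx', 'fy', 'cx', 'cy', 'extrinsics', 'shot'] [-0.0286  0.3058  0.8669]
large_bay 0.6 [429. 248.] [0.4807 0.116  0.05  ]
large_bay 0.58 [430. 251.] [0.4749 0.1147 0.05  ]
lid_opening 0.83 [380. 226.] [0.5258 0.2168 0.05  ]
lid_peg 0.63 [431. 254.] [0.451 0.119 0.078]
cup 0.56 [302. 226.] [0.5474 0.3839 0.    ]
cup 0.2 [429. 249.] [0.5102 0.1055 0.    ]
tin_dark 0.87 [218. 264.] [0.4367 0.549  0.    ]
glue_bottle 0.55 [431. 190.] [0.6748 0.0899 0.    ]
nut0 0.62 [300. 223.] [0.5451 0.3883 0.012 ]
```

View pics/top0.png

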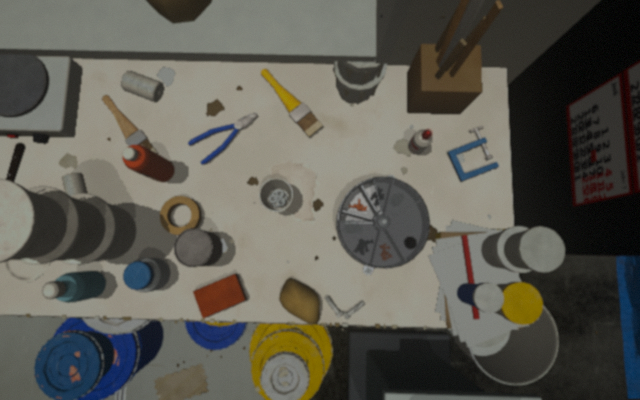

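View pics/side0.png

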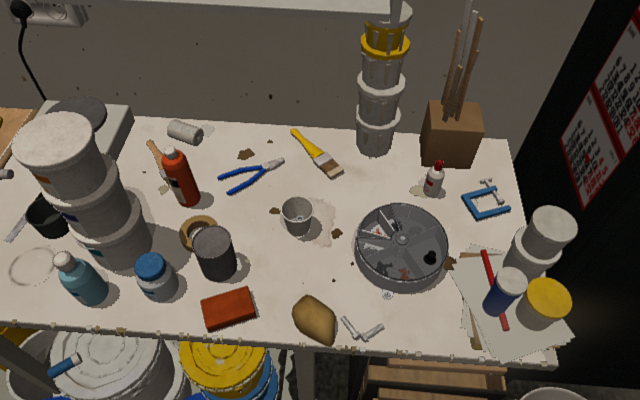

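The top view shows the box at about (383,222), the peg at (411,243), the cup at (277,197), the tin at (200,247) and the glue bottle at (420,140). The side view agrees with this. Next I'll crop in on the box and cup.

Run:
```python
from h import *
ims=[]
for n,c in [("top",(325,165)),("side",(345,185))]:
    f=robot.grab_frame(n)
    im=f["color"][c[1]:c[1]+120,c[0]:c[0]+120]; im=cv2.resize(im,None,fx=3.3,fy=3.3,interpolation=cv2.INTER_CUBIC)
    ims.append(cv2.convertScaleAbs(im,alpha=1.6,beta=15))
    # world point cloud
    v,u=np.mgrid[0:400,0:640]; E=np.array(f["extrinsics"]);R,t=E[:3,:3],E[:3,3]
    r=f["range_z"]; d=np.stack([(u-f["cx"])/f["fx"]*r,-(v-f["cy"])/f["fy"]*r,-r],-1)
    P=(d-t)@R; ok=r>0
    def sel(cx,cy,rad,z0,z1): 
        m=ok&(np.hypot(P[...,0]-cx,P[...,1]-cy)<rad)&(P[...,2]>z0)&(P[...,2]<z1); return P[m]
    b=sel(.5,.17,.12,.042,.062)
    c2,rr=cv2.minEnclosingCircle(b[:,:2].astype(np.float32)); print(n,"box",c2,rr,len(b),np.median(b[:,2]))
    b=sel(.5,.17,.12,.066,.09); print("peg",len(b),b.mean(0) if len(b) else 0,b[:,2].max() if len(b) else 0)
    b=sel(.54,.39,.07,.064,.08); c2,rr=cv2.minEnclosingCircle(b[:,:2].astype(np.float32)); print("cup rim",c2,rr,len(b))
    for k in ["parts_box","cup","lid_peg"]:
        for m in robot.masks_of(f,k)[:1]:
            ys,xs=np.nonzero(m["pixels"]); print(k,m["p"],xs.min(),xs.max(),ys.min(),ys.max(),m["location"])
    # projections of ears-free dividers
    print({k:float(f[k]) for k in("fx","fy","cx","cy")})
cv2.imwrite("pics/crop1.png",cv2.cvtColor(np.hstack(ims),cv2.COLOR_RGB2BGR))
```

```text
top box (0.492404580116272, 0.15837745368480682) 0.10687820613384247 5711 0.05067086334334841
peg 57 [0.4528 0.1178 0.0761] 0.08083932023810413
cup rim (0.5422928929328918, 0.39117786288261414) 0.03507387638092041 199
parts_box 0.63 336 428 176 273 [379.5, 222.9]
cup 0.95 259 293 178 211 [272.6, 193.0]
lid_peg 0.69 338 429 177 268 [386.8, 225.4]
{'fx': 422.1467425593341, 'fy': 422.1467425593341, 'cx': 309.2115568977368, 'cy': 195.08472476413488}
side box (0.49099090695381165, 0.15948732197284698) 0.1074967309832573 5249 0.051484057959692034
peg 66 [0.4517 0.1188 0.0753] 0.08022855629639615
cup rim (0.5428449511528015, 0.39321404695510864) 0.035900942981243134 203
parts_box 0.67 354 447 202 298 [399.6, 245.1]
cup 0.73 281 313 195 235 [298.3, 211.4]
lid_peg 0.71 355 449 202 282 [408.1, 245.8]
{'fx': 467.69077543571933, 'fy': 467.69077543571933, 'cx': 321.62376049312604, 'cy': 195.80720163026024}
```

View pics/crop1.png

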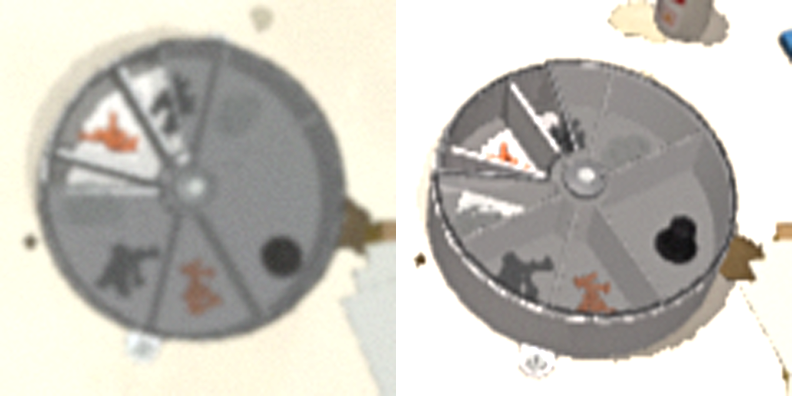

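```bash
cat >> h.py <<'E'
def proj(f,p):
    E=np.array(f["extrinsics"]); q=E[:3,:3]@np.array(p)+E[:3,3]
    return [f["cx"]-f["fx"]*q[0]/q[2], f["cy"]+f["fy"]*q[1]/q[2]]
def rect(f,c,half,z,n=390):  # top-down, image up=+x, left=+y
    k=half/n*2
    w=[(c[0]+half,c[1]+half),(c[0]+half,c[1]-half),(c[0]-half,c[1]-half),(c[0]-half,c[1]+half)]
    src=np.float32([proj(f,(*a,z)) for a in w]); dst=np.float32([[0,0],[n,0],[n,n],[0,n]])
    return cv2.convertScaleAbs(cv2.warpPerspective(f["color"],cv2.getPerspectiveTransform(src,dst),(n,n),flags=cv2.INTER_CUBIC),alpha=1.5,beta=10)
def cloud(f):
    v,u=np.mgrid[0:400,0:640]; E=np.array(f["extrinsics"]); r=f["range_z"]
    d=np.stack([(u-f["cx"])/f["fx"]*r,-(v-f["cy"])/f["fy"]*r,-r],-1)
    return ((d-E[:3,3])@E[:3,:3])[r>0]
E
python3 - <<'E'
from h import *
C=(.492,.171); ims=[]
for n in ["top","side"]:
    f=robot.grab_frame(n); im=rect(f,C,.11,.050)
    for i in range(1,11): cv2.putText(im,"",(0,0),0,1,0)
    s=390/.22
    cv2.circle(im,(195,195),int(.095*s),(0,255,0),1); 
    for d in range(-147,213,45):
        a=np.radians(d); cv2.line(im,(int(195-.06*s*np.sin(a)),int(195-.06*s*np.cos(a))),(int(195-.1*s*np.sin(a)),int(195-.1*s*np.cos(a))),(255,0,0),1)
    ims.append(im)
    P=cloud(f)
    for (x0,x1,y0,y1) in [(.15,.46,-.6,-.3),(.15,.46,-.3,-.1),(.15,.46,-.1,.1),(.46,.6,-.16,.04),(.3,.45,.2,.45),(.4,.5,.25,.35)]:
        m=(P[:,0]>x0)&(P[:,0]<x1)&(P[:,1]>y0)&(P[:,1]<y1); print(n,(x0,x1,y0,y1),np.percentile(P[m,2],[50,99.5]) if m.any() else None)
cv2.imwrite("pics/rect1.png",cv2.cvtColor(np.hstack(ims),cv2.COLOR_RGB2BGR))
E
```

```text
top (0.15, 0.46, -0.6, -0.3) [-0.4199  0.0505]
top (0.15, 0.46, -0.3, -0.1) [-0.3254  0.243 ]
top (0.15, 0.46, -0.1, 0.1) [0.0583 0.2262]
top (0.46, 0.6, -0.16, 0.04) [0.1079 0.3141]
top (0.3, 0.45, 0.2, 0.45) [-0.0002  0.0532]
top (0.4, 0.5, 0.25, 0.35) [-0.0005  0.0549]
side (0.15, 0.46, -0.6, -0.3) [-0.3913  0.0023]
side (0.15, 0.46, -0.3, -0.1) [-0.0098  0.2259]
side (0.15, 0.46, -0.1, 0.1) [0.0576 0.2262]
side (0.46, 0.6, -0.16, 0.04) [0.2    0.3827]
side (0.3, 0.45, 0.2, 0.45) [0.0002 0.0541]
side (0.4, 0.5, 0.25, 0.35) [-0.0002  0.0554]
```

View pics/rect1.png

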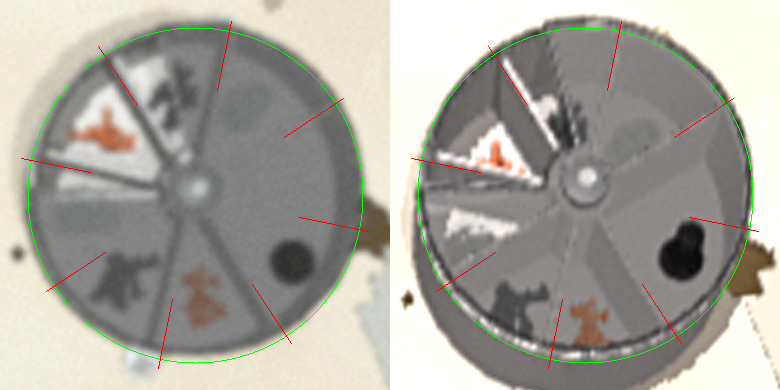

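```bash
python3 -m pendant '[[0,0,0.05,0,0,0,60],[0,0,0.05,0,0,0,40],[0,0.03,0.04,0,0,8.5,40],[0,0.05,0,0,0,8.5,40],[0,0.05,0,0,0,8.5,40],[0,0.05,0,0,0,8.5,40],[0.02,0.045,0,0,0,8.5,40]]'; python3 -c "
from h import *
print(robot.get_obs()['joint_pos'])"
```

```text
clock: 2.1
ee_pos: [0.2038, -0.3698, 0.3714]
tool_rot: [0.0, 0.866, 0.5, -0.001]
wrist_force: [1.1, -1.5, 1.3]
gripper_width: 0.402
[ 1.4057  0.0969 -0.4472  1.7154  0.0449  1.339   0.4255]
```

```bash
python3 - <<'E'
from h import *
f=robot.grab_frame("top")
a=world(f,(368.3,269.5),.007);b=world(f,(404.4,170.5),.004);h=world(f,(325+195/3.3,165+186/3.3),.061);print(a,b,h)
g=robot.grab_frame("side"); a2=world(g,(507.7,294),.007);h2=world(g,(345+585/3.3-120,185+176/3.3),.061); print(a2,h2)
E
python3 -m pendant '[[0.05,0.01,0,0,0,8.59,40],[0.04,0.03,0,0,0,8.59,40],[0.03,0.04,0,0,0,8.59,40],[0.01,0.05,0,0,0,8.59,40],[0.01,0.045,0,0,0,8.59,40],[0.01,0.045,0,0,0,8.59,40],[0.01,0.045,0,0,0,8.59,40]]'; python3 -c "
from h import *
print(robot.get_obs()['joint_pos'])"
```

```text
[0.3968 0.1948 0.007 ] [0.6134 0.1164 0.004 ] [0.4944 0.1704 0.061 ]
[ 0.4142 -0.0451  0.007 ] [0.4933 0.1716 0.061 ]
clock: 2.9
ee_pos: [0.3649, -0.1063, 0.3715]
tool_rot: [0.0, 0.498, 0.867, -0.0]
wrist_force: [1.0, 0.0, 1.4]
gripper_width: 0.398
[ 1.0263  0.0286 -0.8304  1.7907  0.0223  1.3308  0.7182]
```

```bash
python3 -m pendant '[[0.01,0.04,0,0,0,8.59,40],[0.01,0.04,0,0,0,8.59,40],[0.01,0.04,0,0,0,8.59,40],[0.02,0.04,0,0,0,8.59,40],[0.02,0.03,0,0,0,8.59,40],[0.0175,0.034,0,0,0,8.59,40],[0,0,-0.03,0,0,8.59,40]]'; python3 -c "
from h import *
print(robot.get_obs()['joint_pos'])"; python3 -m pendant '[[0,0,-0.04,0,0,8.59,40],[0,0,-0.04,0,0,8.59,40],[0,0,-0.04,0,0,8.59,40],[0,0,-0.04,0,0,8.59,40],[0,0,-0.03,0,0,8.59,40],[0,0,-0.03,0,0,8.59,40],[0,0,0,0,0,0,40]]'; python3 -c "
from h import *
print(robot.get_obs()['joint_pos'])"
```

```text
clock: 3.6
ee_pos: [0.4547, 0.1227, 0.3436]
tool_rot: [0.003, -0.006, 1.0, 0.003]
wrist_force: [0.6, -0.2, -0.7]
gripper_width: 0.402
[ 0.5462  0.3196 -1.1759  1.6772  0.3008  1.3391  0.9042]
clock: 4.3
ee_pos: [0.4506, 0.1149, 0.1181]
tool_rot: [-0.003, -0.436, 0.9, 0.001]
wrist_force: [-0.4, -0.1, -0.0]
gripper_width: 0.4
[ 0.4598  0.6561 -1.2048  2.0519  0.7517  0.9793  1.3281]
```

```bash
python3 -m pendant '[[0.002,0.003,-0.03,0,0,0,40],[0,0,-0.028,0,0,0,40],[0,0,0,0,0,0,40]]'
python3 - <<'E'
from h import *
o=robot.get_obs();C=np.array([.494,.171]);d=o['ee_pos'][:2]-C;print(np.hypot(*d),np.degrees(np.arctan2(d[1],d[0])))
a=np.radians(-128.1-np.arange(0,20)*8.13);p=np.c_[np.cos(a),np.sin(a)]*.068; print(np.round(np.diff(p,axis=0)*1000,1).tolist())
for n in ["top","side"]:
    f=robot.grab_frame(n);save(f,n+"1")
E
```

```text
clock: 4.6
ee_pos: [0.4536, 0.1184, 0.0623]
tool_rot: [-0.001, -0.433, 0.901, 0.0]
wrist_force: [-1.0, -0.1, 0.6]
gripper_width: 0.403
0.0663112678189338 -127.51322238214048
[[-7.1, 6.5], [-6.2, 7.4], [-5.0, 8.2], [-3.8, 8.8], [-2.5, 9.3], [-1.2, 9.6], [0.2, 9.6], [1.5, 9.5], [2.9, 9.2], [4.1, 8.7], [5.3, 8.0], [6.4, 7.2], [7.4, 6.2], [8.2, 5.1], [8.8, 3.9], [9.3, 2.6], [9.6, 1.3], [9.6, -0.1], [9.5, -1.4]]
```

```bash
python3 -m pendant '[[0,0,-0.002,0,0,0,28],[-0.0071,0.0065,0,0,0,-8.13,28],[-0.0062,0.0074,0,0,0,-8.13,28],[-0.005,0.0082,0,0,0,-8.13,28],[-0.0038,0.0088,0,0,0,-8.13,28],[0,0,0,0,0,0,28]]' 20
python3 - <<'E'
from h import *
o=robot.get_obs();C=np.array([.494,.171]);d=o['ee_pos'][:2]-C;print(np.hypot(*d),np.degrees(np.arctan2(d[1],d[0])),o['joint_pos'])
f=robot.grab_frame("side")
for k,z in (("lid_opening",.05),("lid_peg",.078)):
    for m in robot.mark_of(f,k)[:1]: w=world(f,m["location"],z)[:2]-C; print(k,m["p"],np.degrees(np.arctan2(w[1],w[0])),np.hypot(*w))
im=cv2.resize(f["color"][100:300,300:520],None,fx=3,fy=3); cv2.imwrite("pics/s2.png",im[...,::-1])
E
```

```text
clock: 5.3
ee_pos: [0.4325, 0.1513, 0.063]
tool_rot: [0.002, -0.165, 0.986, 0.0]
wrist_force: [-0.3, -0.5, 0.4]
gripper_width: 0.281
0.06459528989748187 -162.22484000961768 [ 0.2335  0.6414 -0.9547  2.1375  0.7873  0.7627  0.6624]
lid_opening 0.97 17.392333354719394 0.060779956606389574
lid_peg 0.94 -162.7334505246769 0.06534664355925823
```

View pics/s2.png

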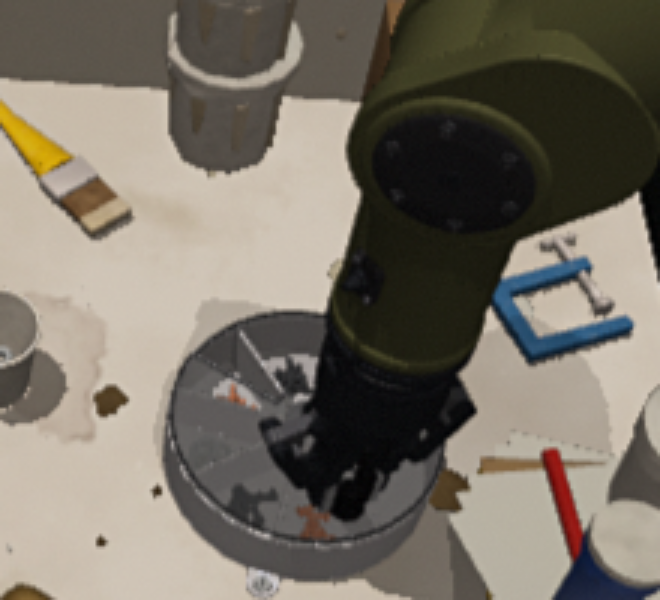

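The side view shows the fingers either side of the peg, near (345,490) in the crop. The lid is turning with them.

```bash
python3 -m pendant '[[-0.0045,0.0093,-0.002,0,0,-8.13,28],[-0.002,0.0096,0,0,0,-8.13,28],[0.0002,0.0096,0,0,0,-8.13,28],[0.0015,0.0095,0,0,0,-8.13,28],[0.0029,0.0092,0,0,0,-8.13,28],[0.0041,0.0087,0,0,0,-8.13,28],[0.0053,0.008,0,0,0,-8.13,28],[0.0064,0.0072,0,0,0,-8.13,28]]'
python3 - <<'E'
from h import *
o=robot.get_obs();C=np.array([.494,.171]);d=o['ee_pos'][:2]-C;print(np.hypot(*d),np.degrees(np.arctan2(d[1],d[0])),o['joint_pos'])
E
```

```text
clock: 6.25
ee_pos: [0.4459, 0.2205, 0.0592]
tool_rot: [-0.0, 0.392, 0.92, -0.001]
wrist_force: [-0.8, -1.5, -0.3]
gripper_width: 0.282
0.06898057662645127 134.15276899507128 [-0.0954  0.5939 -0.6207  2.0409  0.5476  0.6754 -0.3102]
```

```bash
python3 -m pendant '[[0.0068,0.0066,0,0,0,-8.09,28],[0.0076,0.0056,0,0,0,-8.09,28],[0.0084,0.0045,0,0,0,-8.09,28],[0.0089,0.0032,0,0,0,-8.09,28],[0.0094,0.0019,0,0,0,-8.09,28],[0.0096,0.0006,0,0,0,-8.09,28],[0.0095,-0.0008,0,0,0,-8.09,28],[0,0,0,0,0,0,28]]'
python3 - <<'E'
from h import *
o=robot.get_obs();C=np.array([.494,.171]);d=o['ee_pos'][:2]-C;print(np.hypot(*d),np.degrees(np.arctan2(d[1],d[0])),o['joint_pos'])
E
```

```text
clock: 7.05
ee_pos: [0.5071, 0.2422, 0.059]
tool_rot: [-0.0, 0.781, 0.625, -0.0]
wrist_force: [-0.5, 0.2, -0.5]
gripper_width: 0.282
0.07237244810768496 79.54749029068995 [-0.2713  0.6184 -0.3379  1.8768  0.3042  0.6967 -1.0075]
```

```bash
python3 -m pendant '[[0.002,-0.003,0,0,0,-1,28],[0,0,0,0,0,0,12],[0,0,0,0,0,0,12],[0,0,0,0,0,0,12],[0,0,0,0,0,0,12]]' 20;  python3 -m pendant '[[0,0,0,0,0,0,40],[0,0,0,0,0,0,40],[0,0,0.04,0,0,0,40],[0,0,0.05,0,0,0,40],[-0.04,0.03,0.05,0,0,0,80],[-0.04,0.03,0.05,0,0,0,100],[-0.04,0.03,0.05,0,0,0,100],[-0.04,0.03,0.02,0,0,0,100]]'
python3 - <<'E'
from h import *
C=(.494,.171);ims=[]
for n in ["top","side"]:
    f=robot.grab_frame(n)
    for k,z in (("lid_opening",.05),("lid_peg",.078),("large_bay",.05)):
      for m in robot.mark_of(f,k)[:1]: w=world(f,m["location"],z)[:2]-C; print(n,k,m["p"],np.degrees(np.arctan2(w[1],w[0])),np.hypot(*w))
    ims.append(rect(f,C,.11,.052))
cv2.imwrite("pics/rect3.png",np.hstack(ims)[...,::-1])
E
```

```text
clock: 7.55
ee_pos: [0.5078, 0.2392, 0.0592]
tool_rot: [0.0, 0.786, 0.619, -0.0]
wrist_force: [0.5, -1.6, 0.5]
gripper_width: 0.174
clock: 8.35
ee_pos: [0.3865, 0.332, 0.277]
tool_rot: [0.0, 0.786, 0.618, 0.002]
wrist_force: [0.4, 0.7, 0.5]
gripper_width: 1.001
top lid_opening 0.79 -100.9274951827704 0.05523121108934087
top lid_peg 0.95 74.44588081694134 0.07045121004597707
top large_bay 0.94 -105.48061522346222 0.055384885915382036
side lid_opening 0.98 -101.27100129929316 0.053589842113642906
side lid_peg 0.65 74.38145073660371 0.07181648737114668
```

View pics/rect3.png

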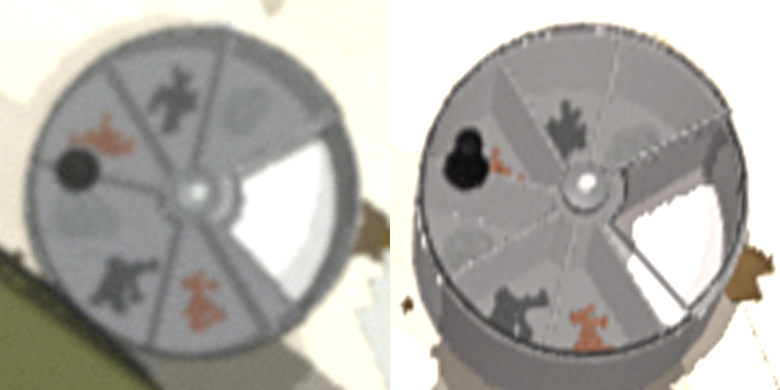

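Run:
```python
from h import *
C=(.475,.115);ims=[]
for n in ["top","side"]:
    f=robot.grab_frame(n); im=rect(f,C,.06,.052)
    f2=dict(f); ims.append(cv2.resize(cv2.convertScaleAbs(im,alpha=.75,beta=-8),(400,400),interpolation=cv2.INTER_CUBIC))
im=np.hstack(ims)
g=(255*(im/255.)**.7).astype(np.uint8)
cv2.imwrite("pics/rect4.png",g[...,::-1])
```

```text
(no output)
```

View pics/rect4.png

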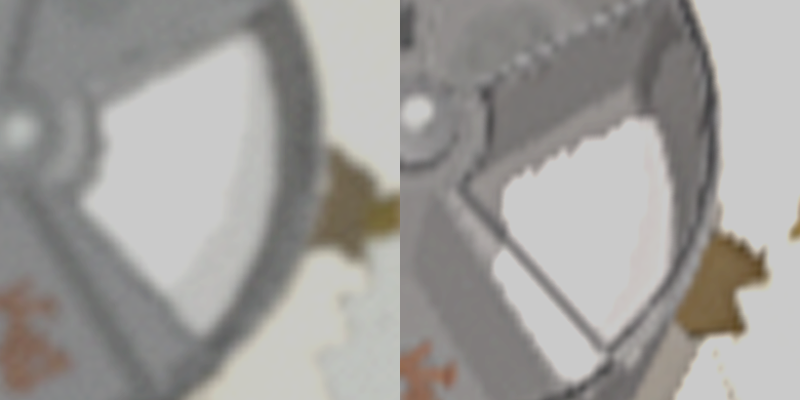

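```bash
cat > fit.py <<'E'
from h import *
from scipy.ndimage import map_coordinates, gaussian_filter
def score(G,f,pts):
    E=np.array(f["extrinsics"]); q=pts@E[:3,:3].T+E[:3,3]
    return map_coordinates(G,[f["cy"]+f["fy"]*q[:,1]/q[:,2],f["cx"]-f["fx"]*q[:,0]/q[:,2]],order=1).mean()
def seg(C,a,off,r0,r1,z):
    r=np.linspace(r0,r1,60); return np.c_[C[0]+r*np.cos(a)-off*np.sin(a),C[1]+r*np.sin(a)+off*np.cos(a),0*r+z]
def run():
  for n in ["top","side"]:
    f=robot.grab_frame(n); g=cv2.cvtColor(f["color"],cv2.COLOR_RGB2GRAY).astype(float)
    G=np.hypot(gaussian_filter(g,.7,(0,1)),gaussian_filter(g,.7,(1,0)));G=np.minimum(G,12)
    t=np.radians(np.arange(0,360,2)); best=[]
    for x in np.arange(.488,.5005,.0005):
        for y in np.arange(.165,.178,.0005):
            best.append((score(G,f,np.c_[x+.095*np.cos(t),y+.095*np.sin(t),0*t+.05]),x,y))
    best.sort(reverse=True); C=np.mean([b[1:] for b in best[:5]],0); print(n,"C",C)
    A=np.arange(-115,-90,.5)
    sb=[sum(score(G,f,seg(C,np.radians(m+d),o,.03,.09,.049)) for d in (-45,45,90,135,180,225,270) for o in(-.0015,.0015)) for m in A]
    print(" bay",A[np.argsort(sb)[-5:]],np.round(np.sort(sb)[-1]/np.median(sb),2))
    for z in (.05,.057):
      for e in (-38,38):
        sl=[score(G,f,seg(C,np.radians(m+e),0,.03,.085,z)) for m in A]; print(" lid edge",e,z,A[np.argsort(sl)[-4:]],np.round(max(sl)/np.median(sl),2))
E
python3 -c "
from fit import *
run()"
```

```text
top C [0.4945 0.172 ]
 bay [-92.5 -92.  -90.5 -91.5 -91. ] 1.19
 lid edge -38 0.05 [-97.  -98.5 -97.5 -98. ] 1.91
 lid edge 38 0.05 [-106.  -107.5 -106.5 -107. ] 1.98
 lid edge -38 0.057 [-98.  -99.5 -98.5 -99. ] 1.97
 lid edge 38 0.057 [-106.  -107.5 -106.5 -107. ] 1.92
side C [0.4985 0.171 ]
 bay [-106.  -104.  -104.5 -105.5 -105. ] 1.3
 lid edge -38 0.05 [-98.  -99.5 -98.5 -99. ] 1.19
 lid edge 38 0.05 [ -99.  -100.5  -99.5 -100. ] 3.32
 lid edge -38 0.057 [-114.  -103.  -102.  -102.5] 1.38
 lid edge 38 0.057 [-102.  -103.5 -102.5 -103. ] 2.89
```

```bash
python3 -m pendant '[[0.04,-0.03,-0.02,0,0,0,80],[0.04,-0.03,-0.05,0,0,0,40],[0.04,-0.0328,-0.05,0,0,0,40],[0.0013,0,-0.05,0,0,0,40],[0,0,-0.048,0,0,0,40],[0,0,0,0,0,0,40]]' 20; python3 -m pendant '[[0,0,0,0,0,0,12],[0,0,0,0,0,0,12],[0,0,0,0,0,0,12],[0,0,0,0,0,0,12]]'; python3 -m pendant '[[0.0023,-0.0005,0,0,0,-2,12],[0,0,0,0,0,0,12],[0,0,0,0,0,0,12]]'
```

```text
clock: 9.55
ee_pos: [0.4775, 0.2564, 0.0817]
tool_rot: [-0.001, 0.786, 0.618, -0.006]
wrist_force: [-0.8, -0.6, 0.1]
gripper_width: 0.4
clock: 9.95
ee_pos: [0.4815, 0.26, 0.0892]
tool_rot: [0.0, 0.786, 0.618, 0.002]
wrist_force: [0.6, -0.2, 0.8]
gripper_width: 0.12
clock: 10.25
ee_pos: [0.483, 0.2588, 0.0875]
tool_rot: [0.0, 0.797, 0.605, 0.0]
wrist_force: [0.8, 1.4, -0.3]
gripper_width: 0.12
```

```bash
python3 -m pendant '[[0,0,0.01,0,0,0,40],[0.0124,-0.0098,0,0,0,2,40],[0.0124,-0.0098,0,0,0,0,40],[0,0,0,0,0,0,40],[0,0,0,0,0,0,40]]' 20
```

```text
clock: 10.75
ee_pos: [0.5078, 0.2388, 0.0972]
tool_rot: [-0.0, 0.786, 0.618, -0.0]
wrist_force: [-0.7, 0.2, -0.4]
gripper_width: 0.403
```

```bash
python3 -m pendant '[[0,0,-0.02,0,0,0,40],[0,0,-0.0175,0,0,0,40],[0,0,0,0,0,0,40],[0,0,0,0,0,0,12],[0,0,0,0,0,0,12],[0,0,0,0,0,0,12],[0,0,0,0,0,0,12]]'
```

```text
clock: 11.45
ee_pos: [0.5077, 0.2397, 0.0603]
tool_rot: [-0.0, 0.786, 0.619, 0.0]
wrist_force: [-0.2, 1.8, -1.3]
gripper_width: 0.172
```

Gripped on the peg again. Next: a 2° clockwise trim, release, retreat and check.

```bash
python3 -m pendant '[[0.0026,-0.0006,0,0,0,-2,12],[0,0,0,0,0,0,12],[0,0,0,0,0,0,12]]'; python3 -m pendant '[[0,0,0,0,0,0,40],[0,0,0,0,0,0,40],[0,0,0.03,0,0,0,40],[0,0,0.03,0,0,0,40],[-0.03,0.03,0.03,0,0,0,80],[-0.03,0.03,0.03,0,0,0,100],[-0.03,0.03,0.03,0,0,0,100],[-0.03,0.03,0.03,0,0,0,100]]'; python3 -c "
from fit import *
run()
C=np.array([.4955,.172])
for n in ['top','side']:
    f=robot.grab_frame(n)
    for k,z in (('lid_opening',.05),('lid_peg',.078),('large_bay',.05)):
      for m in robot.mark_of(f,k)[:1]: w=world(f,m['location'],z)[:2]-C; print(n,k,m['p'],np.degrees(np.arctan2(w[1],w[0])),np.hypot(*w))
print(robot.get_obs()['joint_pos'],robot.get_obs()['ee_pos'])"
```

```text
clock: 11.75
ee_pos: [0.511, 0.2391, 0.0603]
tool_rot: [0.0, 0.797, 0.604, 0.001]
wrist_force: [-0.2, 1.7, 1.5]
gripper_width: 0.177
clock: 12.55
ee_pos: [0.3937, 0.3545, 0.2364]
tool_rot: [0.0, 0.797, 0.604, -0.0]
wrist_force: [1.1, 1.2, -0.6]
gripper_width: 1.002
top C [0.4943 0.1729]
 bay [-91.  -91.5 -93.  -92.  -92.5] 1.2
 lid edge -38 0.05 [-100.5  -99.  -100.   -99.5] 1.97
 lid edge 38 0.05 [-108.  -108.5 -109.5 -109. ] 3.23
 lid edge -38 0.057 [-101.5 -100.  -101.  -100.5] 2.02
 lid edge 38 0.057 [-110.  -108.5 -109.  -109.5] 3.11
side C [0.4985 0.171 ]
 bay [-104.  -106.  -104.5 -105.5 -105. ] 1.17
 lid edge -38 0.05 [-102.5 -102.  -101.  -101.5] 1.13
 lid edge 38 0.05 [-103.  -101.5 -102.5 -102. ] 3.48
 lid edge -38 0.057 [-107.  -106.5 -105.5 -106. ] 1.35
 lid edge 38 0.057 [-105.  -106.5 -105.5 -106. ] 3.12
top lid_opening 0.84 -103.56294184185934 0.052408289839405736
top lid_peg 0.6 72.73231952788187 0.07132774648993254
top large_bay 0.88 -105.82014646369167 0.0512435149792559
side lid_opening 0.73 -106.82404149314976 0.05797151610686273
side lid_peg 0.62 73.37156972009213 0.07032599152179496
side large_bay 0.79 -102.0469906623707 0.0549997268616658
[-0.4795  0.3732 -0.4205  1.7416  0.1709  1.0646 -1.232 ] [0.3955 0.3529 0.2343]
```

Run:
```python
from h import *
ims=[]
for n,C,b,l in [("top",(.4945,.1725),-104.5,-105),("side",(.4985,.171),-104.5,-105)]:
    f=robot.grab_frame(n); cc=(C[0]-.02,C[1]-.05); im=rect(f,cc,.065,.049,400); im=cv2.convertScaleAbs(im,alpha=.7)
    ims.append(im)
cv2.imwrite("pics/rect5.png",np.hstack(ims)[...,::-1])
```

```text
(no output)
```

View pics/rect5.png

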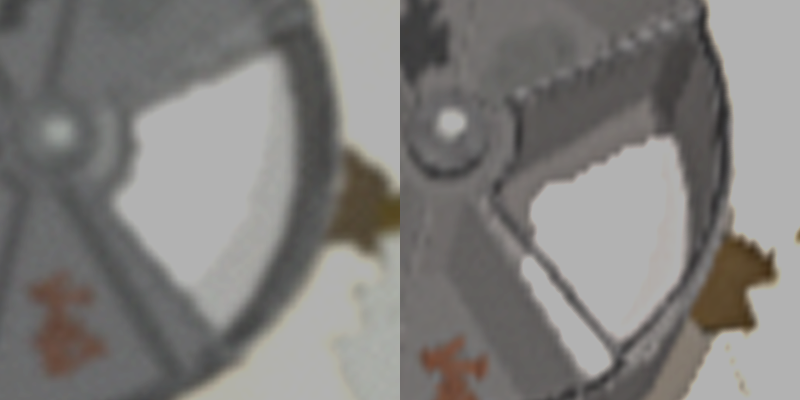

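```bash
cat > kin.py <<'E'
from h import *
from scipy.spatial.transform import Rotation as R
from scipy.optimize import least_squares
D=[([1.375,.508,-.238,1.501,.126,1.149,-.155],[.186,-.596,.23],[-.001,.989,.15,0]),
([1.4057,.0969,-.4472,1.7154,.0449,1.339,.4255],[.2038,-.3698,.3714],[0,.866,.5,-.001]),
([1.0263,.0286,-.8304,1.7907,.0223,1.3308,.7182],[.3649,-.1063,.3715],[0,.498,.867,0]),
([.4598,.6561,-1.2048,2.0519,.7517,.9793,1.3281],[.4506,.1149,.1181],[-.003,-.436,.9,.001]),
([.2335,.6414,-.9547,2.1375,.7873,.7627,.6624],[.4325,.1513,.063],[.002,-.165,.986,0]),
([-.0954,.5939,-.6207,2.0409,.5476,.6754,-.3102],[.4459,.2205,.0592],[0,.392,.92,-.001]),
([-.2713,.6184,-.3379,1.8768,.3042,.6967,-1.0075],[.5071,.2422,.059],[0,.781,.625,0]),
([-.4795,.3732,-.4205,1.7416,.1709,1.0646,-1.232],[.3955,.3529,.2343],[0,.797,.604,0])]
Z=lambda a:R.from_rotvec([0,0,a]); Y=lambda a:R.from_rotvec([0,a,0])
def fk(q,P):
    d1,L1,a1,L2,a2,L3,a3,c=P[:8]
    r=Z(-q[0]); p=np.array([0,0,d1]); r=r*Y(q[1])*Z(-q[2]); p=p+r.apply([a1,0,L1]); e=p
    r=r*Y(q[3]); p=p+r.apply([a2,0,L2]); r=r*Z(-q[4])*Y(q[5]); w=p; p=p+r.apply([a3,0,L3])
    return p,r*Z(-q[6])*Z(c),e,w
q2R=lambda t:R.from_quat([t[1],t[2],t[3],t[0]])
def res(P):
    o=[]
    for q,p,t in D:
        pp,rr,_,_=fk(q,P); o+=list((pp-p)*10)+list((rr.inv()*q2R(t)).as_rotvec())
    return np.array(o)
best=min((least_squares(res,[.3,.4,0,.4,0,.25,0,c]) for c in (1.57,-1.57)),key=lambda s:s.cost)
P=best.x
lo=np.array([-3.08,-.24,-1.43,0,-1.52,.17,-2.89]);hi=np.array([3.08,2.05,1.35,2.5,4.66,1.96,2.89])
def ik(p,rot,q0,w=.02):
    def g(q):
        pp,rr,_,_=fk(q,P); return np.r_[(pp-p)*10,(rr.inv()*rot).as_rotvec(),w*(q-q0)]
    s=least_squares(g,np.clip(q0,lo+.02,hi-.02),bounds=(lo,hi)); pp,rr,e,wr=fk(s.x,P)
    return s.x,np.linalg.norm(pp-p),np.degrees((rr.inv()*rot).magnitude()),e,wr
def frame(psi,pitch,roll=0,flip=1): # tool z azimuth psi, pitch below horizontal; y right (flip=1) or left; then rotated by roll deg about horizontal dir psi
    a,b=np.radians(psi),np.radians(pitch)
    z=np.array([np.cos(a)*np.cos(b),np.sin(a)*np.cos(b),-np.sin(b)]); y=flip*np.array([np.sin(a),-np.cos(a),0]); x=np.cross(y,z)
    return R.from_rotvec(np.radians(roll)*np.array([np.cos(a),np.sin(a),0]))*R.from_matrix(np.c_[x,y,z])
E
python3 - <<'E'
from kin import *
print(P,best.cost,np.abs(best.fun).max())
q0=np.array(D[-1][0])
g=np.array([.5425,.392,.045])
for flip in (1,-1):
  for psi in (30,0,-20,-40):
    for pitch in (25,40):
      rot=frame(psi,pitch,0,flip); q=q0
      # straight-line orientation path from current
      r0=q2R(D[-1][2]); 
      from scipy.spatial.transform import Slerp
      sl=Slerp([0,1],R.concatenate([r0,rot])); t=g+rot.apply([0,0,.019])
      for s in np.linspace(.1,1,10): q,ep,er,e,w=ik(np.array(D[-1][1])*(1-s)+s*t,sl(s),q,.01)
      print(flip,psi,pitch,"rotdeg",round(np.degrees((r0.inv()*rot).magnitude())),round(ep*1000,1),round(er,1),q.round(2),"wrist",w.round(2))
      if ep<.003:
        for dpsi in (-30,):
          for roll in (115,-115):
            q2=q
            for s in np.linspace(.1,1,10): q2,ep,er,e,w=ik(t*(1-s)+s*np.array([.49,.16,.14])+[0,0,.1*np.sin(np.pi*s)],frame(psi+dpsi*s,pitch,roll*max(0,2*s-1),flip),q2,.01)
            print("    pour psi",psi+dpsi,roll,round(ep*1000,1),round(er,1),q2.round(2),w.round(2))
E
```

```text
[ 1.5721  0.6189 -0.0099  0.4004  0.0039  1.7185  0.0198  1.5705] 0.10624270961492352 0.22056828010754606
1 30 25 rotdeg 77 0.8 8.1 [2.69 2.05 0.   0.51 0.07 1.57 1.61] wrist [-0.69 -0.33  0.96]
    pour psi 0 115 5.2 45.1 [ 2.73  1.99 -0.03  0.15 -0.    1.96 -0.43] [-0.83 -0.36  1.11]
    pour psi 0 -115 6.6 59.4 [ 3.08  1.98 -1.18  0.44  1.16  1.96  2.89] [-0.86 -0.21  1.13]
1 30 40 rotdeg 66 0.0 0.0 [ 2.73  1.67 -0.01  1.38  0.11  0.97  1.58] wrist [-0.6  -0.27  1.12]
    pour psi 0 115 5.9 51.6 [ 2.48  1.98 -0.12  0.15 -0.    1.96 -0.45] [-0.71 -0.57  1.12]
    pour psi 0 -115 7.8 71.1 [ 3.08  1.98 -0.99  0.31  1.    1.96  2.89] [-0.89 -0.15  1.12]
1 0 25 rotdeg 96 3.0 28.0 [-3.08  1.74  1.35  1.78 -1.13  1.24 -2.89] wrist [-0.49  0.4   1.4 ]
    pour psi -30 115 10.9 91.7 [-1.36  0.34  1.35  2.5  -0.76  0.52 -2.89] [0.25 0.1  1.83]
    pour psi -30 -115 6.7 57.9 [-2.21  1.77  0.33  0.15 -0.    1.96 -2.42] [-0.57  0.8   1.32]
1 0 40 rotdeg 88 1.5 13.6 [-3.08  1.73  1.35  1.84 -1.15  1.21 -2.89] wrist [-0.47  0.4   1.41]
    pour psi -30 115 11.1 96.1 [-1.54  0.35  1.35  2.5  -0.7
[... 2483 characters left out ...]
 1.95 -2.89] [-0.86  0.3   1.18]
    pour psi -50 -115 8.6 74.4 [-1.71  1.59  0.34  0.15 -0.    1.96  0.7 ] [-0.12  1.01  1.5 ]
-1 -40 25 rotdeg 90 2.9 26.6 [-2.12  1.84  0.32  0.    0.11  1.9  -1.11] wrist [-0.51  0.84  1.3 ]
    pour psi -70 115 6.6 57.0 [-2.34  1.79  1.35  0.33 -0.97  1.95 -2.89] [-0.59  0.78  1.33]
    pour psi -70 -115 8.2 71.2 [-1.59  1.55  0.33  0.15  0.    1.96  0.74] [-0.    1.02  1.54]
-1 -40 40 rotdeg 81 1.5 13.6 [-1.98  1.78 -0.04  0.    0.46  1.89 -1.03] wrist [-0.4   0.92  1.36]
    pour psi -70 115 6.7 58.1 [-2.6   1.88  1.35  0.32 -1.02  1.96 -2.89] [-0.75  0.58  1.25]
    pour psi -70 -115 9.3 80.8 [-1.38  1.48  0.3   0.15  0.01  1.96  0.66] [0.2  0.99 1.61]
```

```bash
python3 - <<'E'
s=open('kin.py').read()
a=s.index("def fk"); b=s.index("q2R=")
s=s[:a]+'''S=[-1,-1,-1,-1]
def fk(q,P):
    d1,L1,a1,L2,a2,L3,a3,c,c0=P[:9]
    r=Z(S[0]*q[0]+c0); p=np.array([0,0,d1]); r=r*Y(q[1])*Z(S[1]*q[2]); p=p+r.apply([a1,0,L1]); e=p
    r=r*Y(q[3]); p=p+r.apply([a2,0,L2]); r=r*Z(S[2]*q[4])*Y(q[5]); w=p; p=p+r.apply([a3,0,L3])
    return p,r*Z(S[3]*q[6])*Z(c),e,w
'''+s[b:]
a=s.index("best=min"); b=s.index("lo=np")
s=s[:a]+'''import itertools
def fit():
    out=[]
    for sg in itertools.product((1,-1),repeat=4):
        S[:]=sg
        for c in (0,1.57,-1.57,3.14):
            for c0 in (0,3.14,1.57,-1.57):
                f=lambda P:np.r_[res(P),.01*(P[:7]-[.35,.4,0,.4,0,.25,0])]
                r=least_squares(f,[.35,.4,0,.4,0,.25,0,c,c0],max_nfev=60); out.append((r.cost,sg,r.x,np.abs(res(r.x)).max()))
    out.sort(key=lambda t:t[0]); return out
'''+s[b:]
open('kin.py','w').write(s)
E
timeout 500 python3 -c "
from kin import *
o=fit()
for t in o[:5]: print(t[0].round(5),t[1],t[2].round(3),t[3].round(3))
S[:]=o[0][1]; print(res(o[0][2]).reshape(-1,6).round(3))"
```

```text
0.0067 (-1, -1, -1, -1) [ 0.363  0.574 -0.01   0.392 -0.01   0.484  0.003  1.527 -0.044] 0.051
0.0067 (-1, -1, -1, -1) [ 0.363  0.574 -0.01   0.392 -0.01   0.484  0.003  1.527 -0.044] 0.051
0.0067 (-1, -1, -1, -1) [ 0.363  0.574 -0.01   0.392 -0.01   0.484  0.003  1.527 -0.044] 0.051
0.0067 (-1, -1, -1, -1) [ 0.363  0.574 -0.01   0.392 -0.01   0.484  0.003  1.527 -0.044] 0.051
0.0067 (-1, -1, -1, -1) [ 0.363  0.574 -0.01   0.392 -0.01   0.484  0.003  1.527 -0.044] 0.051
[[-0.046 -0.009  0.026  0.001  0.     0.001]
 [ 0.044  0.025 -0.012  0.    -0.    -0.001]
 [ 0.04   0.051 -0.023  0.     0.001 -0.   ]
 [-0.011 -0.025  0.038  0.     0.     0.   ]
 [ 0.003  0.003  0.008  0.    -0.001  0.   ]
 [ 0.001  0.004 -0.015  0.    -0.001 -0.   ]
 [ 0.013 -0.01  -0.02  -0.     0.     0.   ]
 [-0.003 -0.002 -0.002 -0.001  0.001 -0.   ]]
```

```bash
python3 - <<'E'
s=open('kin.py').read()
s=s.replace("P[:9]","P[:9]; b1,b2,b3=P[9:12]").replace("[a1,0,L1]","[a1,b1,L1]").replace("[a2,0,L2]","[a2,b2,L2]").replace("[a3,0,L3]","[a3,b3,L3]")
a=s.index("import itertools"); b=s.index("lo=np")
s=s[:a]+'''pr=np.array([.25,.4,0,.4,0,.37,0,1.571,0,0,0,0])
P=least_squares(lambda P:np.r_[res(P),.02*(P-pr)],pr).x
'''+s[b:]
open('kin.py','w').write(s)
E
cat > plan.py <<'E'
from kin import *
from scipy.spatial.transform import Slerp
print(P.round(3),np.abs(res(P)).max().round(3))
q0=np.array(D[-1][0]);p0=np.array(D[-1][1]); r0=q2R(D[-1][2]); g=np.array([.5425,.392,.045])
for flip in (1,-1):
  for psi in (40,20,0,-20,-40,-60):
    for pitch in (25,45):
      rot=frame(psi,pitch,0,flip); q=q0
      sl=Slerp([0,1],R.concatenate([r0,rot])); t=g+rot.apply([0,0,.019])
      for s in np.linspace(.1,1,10): q,ep,er,e,w=ik(p0*(1-s)+s*t,sl(s),q,.01)
      print(flip,psi,pitch,"rot",round(np.degrees((r0.inv()*rot).magnitude())),round(ep*1000,1),round(er,1),q.round(2),"el",e.round(2),"wr",w.round(2))
      if ep<.003 and er<6:
        for psi2 in (-10,-40,-70):
          for roll in (115,-115):
            q2=q
            for s in np.linspace(.1,1,10): q2,ep,er,e,w=ik(t*(1-s)+s*np.array([.49,.16,.14])+[0,0,.1*np.sin(np.pi*s)],frame(psi+(psi2-psi)*s,pitch,roll*max(0,2*s-1),flip),q2,.01)
            if er<6: print("    pour psi",psi2,roll,round(ep*1000,1),round(er,1),q2.round(2),e.round(2),w.round(2))
E
timeout 500 python3 plan.py
```

```text
[ 0.372  0.582 -0.004  0.385  0.004  0.487 -0.     1.565 -0.005 -0.01
 -0.01  -0.002] 0.016
1 40 25 rot 73 7.6 15.5 [ 0.66  1.93 -1.24  2.5   3.14  0.99 -2.89] el [ 0.42 -0.34  0.16] wr [0.3  0.02 0.19]
1 40 45 rot 56 4.1 15.7 [ 0.35  1.26 -1.43  2.3   2.05  0.9  -2.89] el [ 0.52 -0.2   0.54] wr [0.4  0.14 0.42]
1 20 25 rot 83 6.2 26.7 [-2.09  1.8   1.23  2.08 -1.52  0.17 -1.83] el [-0.28  0.5   0.25] wr [0.1  0.47 0.19]
1 20 45 rot 69 5.0 21.6 [-1.25  0.77  0.46  2.02  0.68  0.17 -2.89] el [0.13 0.38 0.8 ] wr [0.32 0.42 0.46]
1 0 25 rot 96 2.2 9.5 [-2.03  1.69  1.21  2.09 -1.52  0.17 -1.86] el [-0.26  0.52  0.31] wr [0.12 0.47 0.23]
1 0 45 rot 85 2.7 11.4 [-1.64  1.05  0.85  2.    0.08  0.17 -2.89] el [-0.03  0.5   0.67] wr [0.24 0.48 0.4 ]
1 -20 25 rot 110 0.0 0.0 [-2.    1.73  1.35  1.92 -0.94  0.47 -2.55] el [-0.24  0.52  0.29] wr [0.14 0.54 0.24]
    pour psi -10 -115 0.0 0.0 [-2.16  2.02  1.04  2.02  0.    0.65 -1.84] [-0.29  0.44  0.13] [0.09 0.42 0.05]
    pour psi -40 -115 0.0 0.0 [-1.64  1.73  0.89  1.48  0.28  1.37 -1.94] [-0.03  0.57  0.29] [0.27 0.59 0.05]
    pour psi -
[... 5887 characters left out ...]
  0.47] [0.28 0.51 0.43] [0.27 0.59 0.05]
    pour psi -70 115 0.0 0.0 [-1.86  1.77  0.87  1.77  0.34  1.03 -2.89] [-0.16  0.55  0.27] [0.16 0.51 0.05]
    pour psi -70 -115 0.4 1.0 [-1.27  1.88  1.26  0.89 -0.03  1.96  1.57] [0.17 0.53 0.21] [0.51 0.64 0.05]
-1 -60 45 rot 63 0.0 0.0 [-0.98  1.08 -0.24  1.3   0.83  1.44 -1.03] el [0.3  0.42 0.65] wr [0.38 0.68 0.38]
    pour psi -10 -115 0.0 0.0 [-1.16  1.57 -0.12  1.61  1.04  1.96  0.22] [0.24 0.53 0.38] [ 0.2   0.53 -0.01]
    pour psi -40 -115 0.0 0.0 [-1.22  1.71  0.54  1.04  0.54  1.96  0.99] [0.2  0.54 0.3 ] [ 0.43  0.62 -0.01]
    pour psi -70 115 0.5 2.0 [-2.17  2.05  0.9   2.01  0.24  0.68 -2.89] [-0.29  0.43  0.11] [0.08 0.39 0.01]
```

Run:
```python
from kin import *
from scipy.spatial.transform import Slerp
q=np.array(D[-1][0]);p0=np.array(D[-1][1]); r0=q2R(D[-1][2])
for psi in (-20,-30):
  rot=frame(psi,30,0,-1); rv=(rot*r0.inv()).as_rotvec(degrees=True); print(psi,rv,np.linalg.norm(rv))
  g=np.array([.5425,.392,.05]); st=g-rot.apply([0,0,.10]); print("standoff",st, "grasp tcp",g+rot.apply([0,0,.019]))
  sl=Slerp([0,1],R.concatenate([r0,rot])); q=np.array(D[-1][0])
  for s in np.linspace(.25,1,4): q,ep,er,e,w=ik(p0*(1-s)+s*(st+[0,0,.08]),sl(s),q,.01); print(q.round(2),e.round(2),w.round(2),ep.round(4),er.round(2))
```

```text
-20 [-58.2575 -29.8842  77.1163] 101.16292486298929
standoff [0.4611 0.4216 0.1   ] grasp tcp [0.558  0.3864 0.0405]
[-0.75  0.48 -0.4   1.66  0.47  1.21 -1.27] [0.21 0.17 0.89] [0.33 0.48 0.69] 0.0 0.0
[-0.97  0.59 -0.39  1.67  0.73  1.32 -1.25] [0.19 0.26 0.85] [0.24 0.56 0.62] 0.0 0.0
[-1.15  0.71 -0.37  1.76  0.97  1.38 -1.23] [0.17 0.34 0.81] [0.14 0.59 0.53] 0.0 0.0
[-1.29  0.82 -0.34  1.92  1.21  1.42 -1.24] [0.13 0.41 0.77] [0.06 0.56 0.42] 0.0 0.0
-30 [-59.4749 -24.2185  68.2386] 93.7032573153934
standoff [0.4675 0.4353 0.1   ] grasp tcp [0.5567 0.3838 0.0405]
[-0.75  0.5  -0.39  1.62  0.45  1.24 -1.27] [0.21 0.18 0.88] [0.34 0.49 0.69] 0.0 0.0
[-0.97  0.64 -0.37  1.56  0.67  1.39 -1.24] [0.21 0.28 0.84] [0.27 0.59 0.62] 0.0 0.0
[-1.14  0.77 -0.34  1.59  0.89  1.47 -1.18] [0.18 0.36 0.79] [0.18 0.64 0.53] 0.0 0.0
[-1.27  0.89 -0.31  1.68  1.09  1.52 -1.13] [0.14 0.43 0.74] [0.1  0.65 0.42] 0.0 0.0
```

```bash
python3 -m pendant '[[0,0,0.02,-4.855,-2.49,6.426,100],[0,0,0.02,-4.855,-2.49,6.426,100],[0,0,0.02,-4.855,-2.49,6.426,100],[0,0.01,0,-4.855,-2.49,6.426,100],[0,0.01,0,-4.855,-2.49,6.426,100],[0,0.01,0,-4.855,-2.49,6.426,100],[0,0.01,0,-4.855,-2.49,6.426,100]]'; python3 -m pendant '[[0.01,0.01,0,-4.855,-2.49,6.426,100],[0.01,0.01,0,-4.855,-2.49,6.426,100],[0.01,0.01,-0.02,-4.855,-2.49,6.426,100],[0.01,0,-0.03,-4.855,-2.49,6.426,100],[0.01,0,-0.03,-4.855,-2.49,6.426,100],[0,0,0,0,0,0,100],[0,0,0,0,0,0,100]]'; python3 -c "
from kin import *
o=robot.get_obs(); q,p,t=o['joint_pos'],o['ee_pos'],o['tool_rot']; print(q,p,t)
pp,rr,_,_=fk(q,P); print(pp-p,(rr.inv()*q2R(t)).as_rotvec(True)); open('last.txt','w').write(repr((list(map(float,q)),list(map(float,p)),list(map(float,t)))))
z=q2R(t).as_matrix(); print(z)"
```

```text
clock: 13.85
ee_pos: [0.395, 0.395, 0.2951]
tool_rot: [0.315, 0.464, 0.826, -0.056]
wrist_force: [-0.3, -0.2, -0.4]
gripper_width: 0.995
clock: 14.55
ee_pos: [0.4448, 0.424, 0.2152]
tool_rot: [0.492, 0.151, 0.853, -0.088]
wrist_force: [-0.4, 0.7, 0.1]
gripper_width: 0.998
[-1.0516  0.6575 -0.4409  1.9189  1.2799  1.4506 -1.0124] [0.4448 0.424  0.2152] [ 0.4918  0.1511  0.853  -0.0879]
[ 0.1022 -0.0402  0.0649] [-0.2537 -0.0011  0.1641]
[[-0.4707  0.3443  0.8123]
 [ 0.1713  0.9389 -0.2987]
 [-0.8655 -0.0014 -0.5009]]
```

```bash
python3 -m pendant '[[0.007,-0.0014,-0.04,0,0,0,100],[0.007,-0.0014,-0.04,0,0,0,100],[0.0073,-0.0014,-0.041,0,0,0,100],[0,0,0,0,0,0,100],[0,0,0,0,0,0,100]]'
python3 - <<'E'
s=open('kin.py').read()
s=s.replace("Z=lambda","D.append(eval(open('last.txt').read()))\nZ=lambda",1); open('kin.py','w').write(s)
E
cat > plan2.py <<'E'
from kin import *
print(P.round(3),np.abs(res(P)).max().round(3))
o=robot.get_obs(); print(o['ee_pos'])
q0=np.array(o['joint_pos']); g=np.array([.5425,.392,.047]); rot=q2R(o['tool_rot'])
tg=g+rot.apply([0,0,.026]); qg,ep,er,e,w=ik(tg,rot,q0,.01); print("grasp",qg.round(2),ep,er,w.round(2))
cupR=R.identity()
for psi in (-20,-40,-60,-80):
  for pit in (20,30):
   for roll in (130,150):
    fr=lambda s,ro:R.from_rotvec(-np.radians(ro)*frame(-20+(psi+20)*s,30+(pit-30)*s,0,-1).as_matrix()[:,2])*frame(-20+(psi+20)*s,30+(pit-30)*s,0,-1)
    cr=(fr(1,roll)*frame(-20,30,0,-1).inv()).as_matrix(); u=cr[:,2]; low=-np.array([0,0,1])+u[2]*u; low/=np.linalg.norm(low)
    off=.024*u+.034*low   # lip from grasp centre
    h=u.copy();h[2]=0;h/=np.linalg.norm(h)
    gp=np.array([.482,.117,.082])-.008*h-off
    q=qg; mx=0
    for s in np.linspace(.05,1,20):
        t=min(1,2*s); ro=roll*max(0,2*s-1); f=fr(t,ro); pc=g*(1-t)+gp*t+[0,0,.12*np.sin(np.pi*t)]
        q,ep,er,e,w=ik(pc+f.apply([0,0,.026]),f,q,.01); mx=max(mx,er,ep*1000)
    print(psi,pit,roll,"tilt",round(np.degrees(np.arccos(u[2]))),"mouth",u.round(2),"off",off.round(3),"gp",gp.round(3),"err",round(mx,2),q.round(2),"w",w.round(2),"e",e.round(2))
E
python3 plan2.py
```

```text
clock: 15.05
ee_pos: [0.4667, 0.4206, 0.0963]
tool_rot: [0.493, 0.152, 0.853, -0.087]
wrist_force: [0.2, 0.1, 0.3]
gripper_width: 1.002
[ 0.244  0.583 -0.004  0.383  0.005  0.36  -0.001  1.569 -0.002 -0.011
 -0.011 -0.001] 0.019
[0.4667 0.4206 0.0963]
grasp [-0.91  0.96 -0.32  1.95  1.62  1.29 -1.28] 7.604931321047469e-07 0.001889746769328145 [0.27 0.49 0.21]
-20 20 130 tilt 111 mouth [-0.39  0.85 -0.35] off [-0.004  0.01  -0.04 ] gp [0.49  0.1   0.122] err 10.19 [-1.55  1.48  1.35  2.5   3.45  0.43 -1.11] w [0.23 0.27 0.24] e [0.01 0.58 0.31]
-20 20 150 tilt 122 mouth [-0.53  0.66 -0.53] off [-0.001  0.002 -0.042] gp [0.488 0.109 0.124] err 9.3 [-1.57  1.47  1.35  2.5   3.44  0.43 -0.76] w [0.22 0.27 0.24] e [0.   0.58 0.31]
-20 30 130 tilt 103 mouth [-0.44  0.87 -0.23] off [-0.007  0.014 -0.039] gp [0.493 0.096 0.121] err 8.1 [-1.45  1.25  1.35  2.5   3.67  0.49 -1.05] w [0.25 0.24 0.3 ] e [0.07 0.54 0.44]
-20 30 150 tilt 114 mouth [-0.61  0.68 -0.4 ] off [-0.006  0.006 -0.041] gp [0.493 0.105 0.123] err 7.14 [-1.46  1.25  1.35  2.5   3.65  0.49 -0.7 ] w [0.25 0.24 0.3 ] e [0.06 0.
[... 1540 characters left out ...]
5] off [ 0.006  0.009 -0.04 ] gp [0.471 0.102 0.122] err 0.0 [-0.45  1.   -0.62  1.88  1.03  1.84  0.7 ] w [0.42 0.41 0.24] e [0.45 0.2  0.56]
-80 20 150 tilt 122 mouth [ 0.3   0.79 -0.53] off [ 0.001  0.002 -0.042] gp [0.478 0.108 0.124] err 0.0 [-0.41  1.02 -0.69  1.86  1.04  1.9   1.05] w [0.42 0.42 0.24] e [0.46 0.19 0.55]
-80 30 130 tilt 103 mouth [ 0.53  0.82 -0.23] off [ 0.008  0.013 -0.039] gp [0.469 0.097 0.121] err 0.0 [-0.38  0.91 -0.66  1.93  1.02  1.69  0.76] w [0.42 0.38 0.29] e [0.43 0.16 0.6 ]
-80 30 150 tilt 114 mouth [ 0.29  0.87 -0.4 ] off [ 0.003  0.008 -0.041] gp [0.477 0.101 0.123] err 0.0 [-0.34  0.93 -0.72  1.91  1.04  1.75  1.1 ] w [0.43 0.39 0.29] e [0.44 0.15 0.59]
```

Run:
```python
from h import *
ims=[]
for n,c in [("side",(220,140)),("top",(220,130))]:
    f=robot.grab_frame(n); im=f["color"][c[1]:c[1]+130,c[0]:c[0]+130]; ims.append(cv2.resize(im,(400,400),interpolation=cv2.INTER_CUBIC))
    P=cloud(f); b=P[(np.hypot(P[:,0]-.5425,P[:,1]-.392)<.042)&(P[:,2]>.066)&(P[:,2]<.076)]; c2,rr=cv2.minEnclosingCircle(b[:,:2].astype(np.float32)); print(n,c2,rr)
cv2.imwrite("pics/pre.png",np.hstack(ims)[...,::-1]); print(robot.get_obs()["ee_pos"])
```

```text
side (0.0, 0.0) 0.0
top (0.5420554280281067, 0.391200989484787) 0.0351298488676548
[0.4664 0.4213 0.0975]
```

View pics/pre.png

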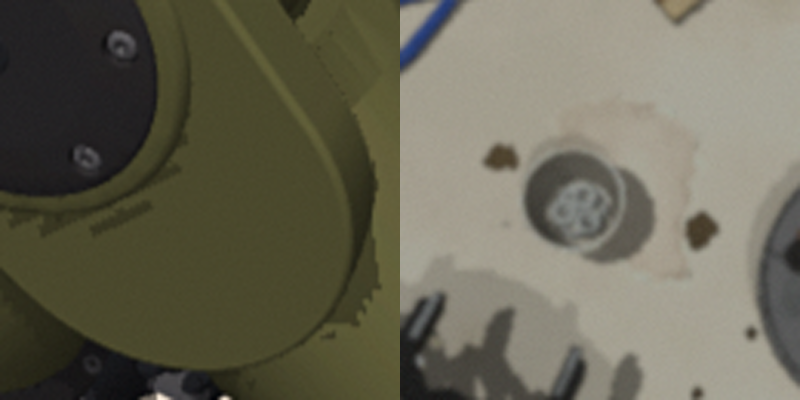

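Run:
```python
from h import *
from scipy.spatial.transform import Rotation as R
f=robot.grab_frame("top"); o=robot.get_obs(); t=o["tool_rot"]; M=R.from_quat([t[1],t[2],t[3],t[0]]).as_matrix(); p=o["ee_pos"]
C=lambda w:[ (proj(f,w)[0]-220)*3.077+400,(proj(f,w)[1]-130)*3.077]
for s in (1,-1):
    print("tip",s,C(p+s*.0425*M[:,1]-.013*M[:,2]),C(p+s*.0425*M[:,1]-.013*M[:,2]+.011*M[:,0]))
print(C(p),C([.5422,.392,.071]),M[:,1])
for d in (.03,.06,.09,.12): print(d,C(p+d*M[:,2]))
```

```text
tip 1 [np.float64(444.0355050493022), np.float64(300.47228051972996)] [np.float64(443.33053322266846), np.float64(309.7456020538212)]
tip -1 [np.float64(569.8717701979017), np.float64(350.815264720978)] [np.float64(567.8289380668206), np.float64(359.61432470273246)]
[np.float64(515.0358129946135), np.float64(309.47327116936134)] [np.float64(570.0089991479845), np.float64(198.23904236057734)] [0.3421 0.9397 0.0039]
0.03 [np.float64(533.5470755852364), np.float64(273.52157897707957)]
0.06 [np.float64(551.2565079145743), np.float64(239.12716331323782)]
0.09 [np.float64(568.2151034571011), np.float64(206.1909870814138)]
0.12 [np.float64(584.4696214497937), np.float64(174.6222367195004)]
```

```bash
python3 -m pendant '[[0.0242,-0.0092,-0.0156,0,0,0,100],[0.0242,-0.0092,-0.0156,0,0,0,100],[0.0242,-0.0092,-0.0156,0,0,0,100],[0.0242,-0.0092,-0.0156,0,0,0,100],[0,0,0,0,0,0,100],[0,0,0,0,0,0,100]]'; python3 -m pendant '[[0,0,0,0,0,0,60],[0,0,0,0,0,0,55],[0,0,0,0,0,0,55],[0,0,0,0,0,0,55],[0,0,0,0,0,0,55]]' 30
```

```text
clock: 15.8
ee_pos: [0.5634, 0.3834, 0.0337]
tool_rot: [0.493, 0.151, 0.853, -0.087]
wrist_force: [-0.1, 0.1, 0.6]
gripper_width: 1.003
clock: 16.3
ee_pos: [0.5627, 0.3846, 0.0336]
tool_rot: [0.493, 0.15, 0.853, -0.086]
wrist_force: [-2.8, 1.7, 6.5]
gripper_width: 0.75
```

```bash
python3 -m pendant '[[0,0,0.02,0,0,0,55],[0,0,0.04,0,0,0,55],[0,0,0.05,0,0,0,55],[0,0,0.05,0,0,0,55]]'
cat > pour.py <<'E'
from kin import *
f0=frame(-20.2,30,0,-1); F=frame(-60,20,0,-1)
o=robot.get_obs(); p0=np.array(o['ee_pos']); r0=q2R(o['tool_rot']); q=np.array(o['joint_pos'])
rv=(F*r0.inv()).as_rotvec(True); print("to F rotvec",rv,np.linalg.norm(rv))
rolls=[0,85,95,105,115,125,135,145,155,165]
z=F.as_matrix()[:,2]; print("tool z",z)
for ro in rolls:
    f=R.from_rotvec(-np.radians(ro)*z)*F; u=(f*f0.inv()).as_matrix()[:,2]
    low=-np.array([0,0,1])+u[2]*u; low/=np.linalg.norm(low); off=.024*u+.034*low
    tcp=np.array([.482,.103,.077])-off+.026*z
    q,ep,er,e,w=ik(tcp,f,q,.01)
    print(ro,"tilt",round(np.degrees(np.arccos(u[2]))),"u",u.round(2),"tcp",tcp.round(4),"err",round(ep*1e3,1),round(er,1),q.round(2),w.round(2))
E
python3 pour.py
python3 - <<'E'
from h import *
for n in ("top",):
    f=robot.grab_frame(n); P=cloud(f); m=(P[:,0]>.35)&(P[:,0]<.62)&(P[:,1]>-.15)&(P[:,1]<.07)&(P[:,2]>.06); Q=P[m]
    for y in np.arange(-.15,.07,.03):
        k=Q[(Q[:,1]>=y)&(Q[:,1]<y+.03)]; print(round(y,2),len(k),k.min(0) if len(k) else '',k.max(0) if len(k) else '')
E
```

```text
clock: 16.7
ee_pos: [0.5619, 0.3836, 0.1929]
tool_rot: [0.492, 0.149, 0.854, -0.087]
wrist_force: [1.7, 1.2, -0.9]
gripper_width: 0.748
to F rotvec [ -6.4899  -7.9901 -40.0188] 41.32149237897327
tool z [ 0.4698 -0.8138 -0.342 ]
0 tilt 10 u [-0.09  0.15  0.98] tcp [0.513  0.0492 0.0504] err 0.0 0.0 [-0.75  1.01 -0.13  2.14  1.29  1.32 -1.61] [0.34 0.34 0.17]
85 tilt 76 u [0.53 0.82 0.24] tcp [0.4772 0.0553 0.0953] err 0.0 0.0 [-0.68  0.93 -0.33  2.2   1.23  1.48 -0.15] [0.31 0.35 0.22]
95 tilt 84 u [0.5  0.86 0.1 ] tcp [0.4805 0.0582 0.0995] err 0.0 0.0 [-0.67  0.92 -0.35  2.19  1.23  1.5   0.04] [0.31 0.35 0.22]
105 tilt 92 u [ 0.45  0.89 -0.04] tcp [0.484  0.0616 0.103 ] err 0.0 0.0 [-0.65  0.92 -0.37  2.18  1.23  1.52  0.23] [0.31 0.35 0.23]
115 tilt 100 u [ 0.38  0.91 -0.17] tcp [0.4873 0.0655 0.1057] err 0.0 0.0 [-0.64  0.92 -0.39  2.17  1.23  1.54  0.42] [0.32 0.36 0.23]
125 tilt 107 u [ 0.29  0.91 -0.3 ] tcp [0.4902 0.0696 0.1077] err 0.0 0.0 [-0.63  0.92 -0.41  2.15  1.23  1.56  0.6 ] [0.32 0.36 0.23]
135 tilt 114 u [ 0.19  0.89 -0.4 ] tcp [0.4925 0.0738 0.1089] err 0.0 0.0 [-0.62  0.92 -0.43  2.14  1.23  1.58  0.78] [0.32 0.37 0.23]
145 tilt 120 u [ 0.07  0.87 -0.5 ] tcp [0.4939 0.0779 0.1095] err 0.0 0.0 [-0.61  0.92 -0.45  2.13  1.23  1.6   0.96] [0.32 0.37 0.23]
155 tilt 125 u [-0.05  0.82 -0.57] tcp [0.4942 0.0813 0.1097] err 0.0 0.0 [-0.6   0.93 -0.47  2.12  1.23  1.62  1.14] [0.32 0.37 0.23]
165 tilt 128 u [-0.18  0.77 -0.62] tcp [0.4938 0.0838 0.1097] err 0.0 0.0 [-0.59  0.93 -0.49  2.12  1.23  1.64  1.31] [0.32 0.38 0.23]
-0.15 0  
-0.12 72 [ 0.3502 -0.098   0.06  ] [ 0.4526 -0.0901  0.2257]
-0.09 1077 [ 0.3501 -0.09    0.06  ] [ 0.482  -0.06    0.2284]
-0.06 1664 [ 0.3502 -0.0599  0.06  ] [ 0.4816 -0.03    0.228 ]
-0.03 1279 [ 0.3502 -0.03    0.0601] [ 0.4738 -0.0001  0.2274]
0.0 846 [0.35   0.     0.0612] [0.4703 0.03   0.1726]
0.03 90 [0.35   0.03   0.0601] [0.3712 0.0345 0.1717]
0.06 0
```

Run:
```python
from h import *
f=robot.grab_frame("top"); P=cloud(f); m=(P[:,0]>.36)&(P[:,0]<.56)&(P[:,1]>-.06)&(P[:,1]<.07)&(P[:,2]>.015)&(P[:,2]<.4); Q=P[m]
for x in np.arange(.36,.56,.02):
    r=[]
    for y in np.arange(-.06,.07,.02):
        k=Q[(abs(Q[:,0]-x-.01)<.01)&(abs(Q[:,1]-y-.01)<.01)]; r.append(round(float(np.percentile(k[:,2],98)),2) if len(k)>2 else 0)
    print(round(x,2),r)
im=f["color"][110:330,280:580]; cv2.imwrite("pics/t7.png",cv2.resize(im,None,fx=2.5,fy=2.5)[...,::-1])
```

```text
0.36 [0.14, 0.14, 0.17, 0.17, 0.17, 0.06, 0]
0.38 [0.14, 0.06, 0.07, 0.17, 0.06, 0.06, 0.06]
0.4 [0.23, 0.23, 0.06, 0.08, 0.06, 0.06, 0.06]
0.42 [0.23, 0.23, 0.16, 0.08, 0.06, 0.06, 0.06]
0.44 [0.23, 0.23, 0.16, 0.08, 0.06, 0.06, 0.06]
0.46 [0.23, 0.23, 0.06, 0.08, 0.05, 0.05, 0.05]
0.48 [0.15, 0.05, 0.05, 0.05, 0.05, 0.05, 0]
0.5 [0, 0, 0, 0, 0.05, 0, 0]
0.52 [0, 0, 0, 0, 0, 0, 0]
0.54 [0, 0, 0, 0, 0, 0, 0]
0.56 [0, 0, 0, 0, 0, 0, 0]
```

View pics/t7.png

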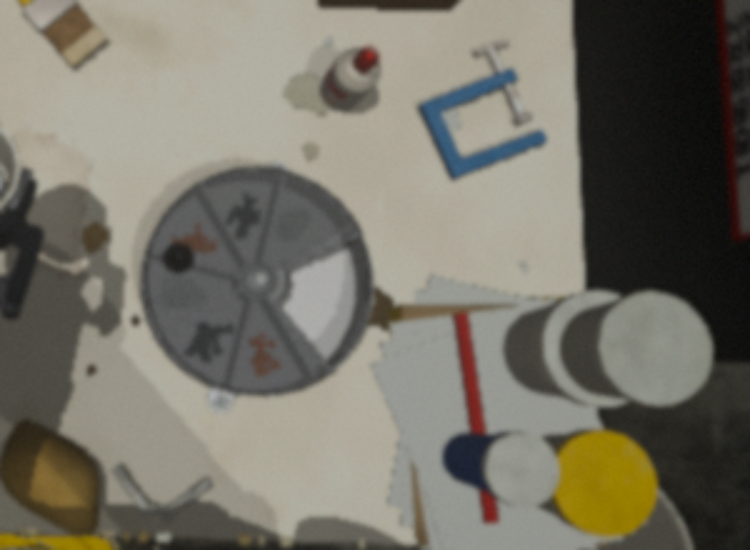

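```bash
python3 -m pendant '[[-0.008,-0.03,0.01,-0.81,-1,-5,55],[-0.008,-0.04,0.01,-0.81,-1,-5,55],[-0.008,-0.04,0.01,-0.81,-1,-5,55],[-0.008,-0.045,0,-0.81,-1,-5,55],[-0.008,-0.045,0,-0.81,-1,-5,55],[-0.008,-0.045,0,-0.81,-1,-5,55],[-0.008,-0.045,0,-0.81,-1,-5,55],[-0.006,-0.034,0,-0.81,-1,-5,55]]'; python3 -m pendant '[[0,0,0,0,0,0,55],[0,0,0,0,0,0,55]]'; python3 pour.py | head -3; python3 -c "
from h import *
o=robot.get_obs();print(o['joint_pos'])"
```

```text
clock: 17.6
ee_pos: [0.4997, 0.0572, 0.2219]
tool_rot: [0.497, 0.411, 0.708, -0.288]
wrist_force: [0.6, -0.4, -1.4]
gripper_width: 0.745
clock: 17.8
ee_pos: [0.501, 0.0596, 0.2214]
tool_rot: [0.497, 0.41, 0.709, -0.286]
wrist_force: [0.8, 1.1, -2.2]
gripper_width: 0.746
to F rotvec [-0.0142  0.0886  0.001 ] 0.08975167840041534
tool z [ 0.4698 -0.8138 -0.342 ]
0 tilt 10 u [-0.09  0.15  0.98] tcp [0.513  0.0492 0.0504] err 0.0 0.0 [-0.73  1.01 -0.16  2.14  1.3   1.35 -1.61] [0.34 0.34 0.17]
[-0.7434  0.6571 -0.1818  2.1347  1.1586  1.4607 -1.2758]
```

```bash
python3 -m pendant '[[0,0,0,-3.993,6.917,2.907,55],[0,0,0,-3.993,6.917,2.907,55],[0,0,0,-3.993,6.917,2.907,55],[0,0,0,-3.993,6.917,2.907,55],[0,0,0,-3.993,6.917,2.907,55],[0,0,0,-3.993,6.917,2.907,55],[0,0,0,-3.993,6.917,2.907,55],[0,0,0,-3.993,6.917,2.907,55]]'; python3 -m pendant '[[-0.008,-0.001,-0.03,0,0,0,55],[-0.008,-0.001,-0.03,0,0,0,55],[-0.008,-0.001,-0.03,0,0,0,55],[-0.006,-0.001,-0.015,0,0,0,55],[0,0,0,0,0,0,55],[0,0,0,0,0,0,55]]'
python3 - <<'E'
from kin import *
o=robot.get_obs(); r=q2R(o['tool_rot']); F=frame(-60,20,0,-1); print((r*F.inv()).as_rotvec(True),np.linalg.norm((r*F.inv()).as_rotvec(True)),o['joint_pos'],o['wrist_force'])
ims=[]
for n,c in [("top",(330,150)),("side",(340,150))]:
    f=robot.grab_frame(n); ims.append(cv2.resize(f["color"][c[1]:c[1]+130,c[0]:c[0]+130],(400,400),interpolation=cv2.INTER_CUBIC))
cv2.imwrite("pics/p8.png",np.hstack(ims)[...,::-1])
E
```

```text
clock: 18.6
ee_pos: [0.5011, 0.0612, 0.2215]
tool_rot: [0.252, -0.06, 0.817, -0.515]
wrist_force: [0.4, 0.2, -0.9]
gripper_width: 0.747
clock: 19.2
ee_pos: [0.4712, 0.0564, 0.1169]
tool_rot: [0.253, -0.058, 0.817, -0.515]
wrist_force: [0.5, 0.2, -0.4]
gripper_width: 0.746
[-32.006   55.1718  23.3868] 67.93568543328536 [-0.7046  0.8754 -0.3126  2.2218  1.2029  1.4689 -0.4103] [ 0.5364  0.231  -0.3744]
```

View pics/p8.png

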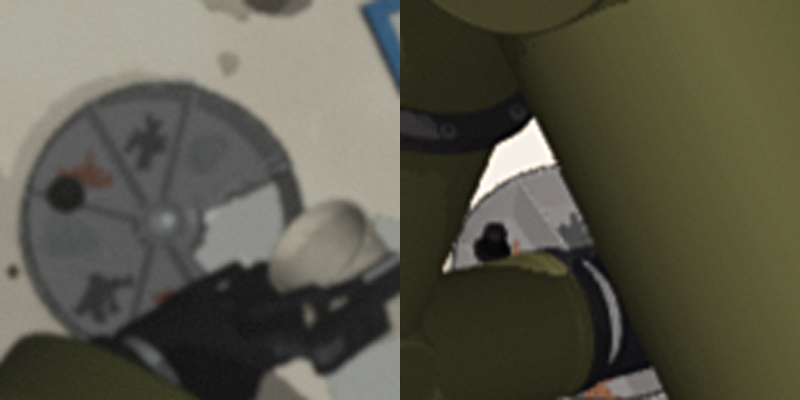

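```bash
python3 -m pendant '[[0,-0.0005,-0.0018,-3.993,6.917,2.907,55],[0,-0.0005,-0.0018,-3.993,6.917,2.907,55],[0.0017,0.0015,0.0021,-2.349,4.069,1.71,55],[0.0016,0.0014,0.0021,-2.349,4.069,1.71,55],[0,0,0,0,0,0,55],[0.0018,0.0017,0.0018,-2.349,4.069,1.71,55],[0,0,0,0,0,0,55],[0.0017,0.0017,0.0017,-2.349,4.069,1.71,55]]'; python3 -m pendant '[[0,0,0,0,0,0,55],[0.0017,0.002,0.0014,-2.349,4.069,1.71,55],[0,0,0,0,0,0,55],[0.0016,0.0019,0.0013,-2.349,4.069,1.71,55],[0,0,0,0,0,0,55],[0.0015,0.002,0.001,-2.349,4.069,1.71,55],[0,0,0,0,0,0,55],[0.0014,0.0021,0.001,-2.349,4.069,1.71,55]]'
python3 - <<'E'
from h import *
f=robot.grab_frame("top")
for m in robot.mark_of(f,"nut0")[:8]: print(round(m["p"],2),np.round(m["location"]),world(f,m["location"],.01))
print(robot.get_obs()["wrist_force"])
E
```

```text
clock: 20.1
ee_pos: [0.4777, 0.0604, 0.1212]
tool_rot: [0.077, -0.312, 0.758, -0.568]
wrist_force: [-0.4, 0.3, -0.2]
gripper_width: 0.748
clock: 20.9
ee_pos: [0.4837, 0.0681, 0.1256]
tool_rot: [-0.022, -0.438, 0.692, -0.573]
wrist_force: [0.4, -0.7, 0.4]
gripper_width: 0.75
0.56 [396. 225.] [0.493  0.1367 0.01  ]
0.49 [396. 218.] [0.5074 0.1373 0.01  ]
[-0.2029 -0.4317  0.2345]
```

```bash
python3 - <<'E'
from h import *
f=robot.grab_frame("top")
for m in robot.masks_of(f,"nut0")[:8]:
    v,u=np.nonzero(m["pixels"]); z=[world(f,(a,b))for a,b in zip(u,v) if f["range_z"][b,a]>0]; print(round(m["p"],2),len(u),np.median(z,0) if z else 0)
E
python3 -m pendant '[[-0.005,-0.007,0,0,0,0,55],[0.0012,0.0021,0.0006,-2.349,4.069,1.71,55],[0,0,0,0,0,0,55],[0.0012,0.0021,0.0006,-2.349,4.069,1.71,55],[0,0,0,0,0,0,55],[0.0007,0.002,0.0003,-2.349,4.069,1.71,55],[0,0,0,0,0,0,55],[0.0007,0.002,0.0003,-2.349,4.069,1.71,55]]';python3 -m pendant '[[0,0,0,0,0,0,55],[0.0002,0.0018,0.0001,-2.349,4.069,1.71,55],[0,0,0,0,0,0,55],[0.0002,0.0018,0.0001,-2.349,4.069,1.71,55],[0,0.001,0,-2.349,4.069,1.71,55],[0,0.001,0,-2.349,4.069,1.71,55],[0,0,0,0,0,0,55],[0,0,0,0,0,0,55]]'
python3 - <<'E'
from h import *
f=robot.grab_frame("top")
for m in robot.masks_of(f,"nut0")[:8]:
    v,u=np.nonzero(m["pixels"]); z=[world(f,(a,b))for a,b in zip(u,v) if f["range_z"][b,a]>0]; print(round(m["p"],2),len(u),np.median(z,0) if z else 0)
E
```

```text
0.75 4040 [0.5241 0.1934 0.0506]
clock: 21.9
ee_pos: [0.4825, 0.0692, 0.1274]
tool_rot: [-0.122, -0.552, 0.606, -0.56]
wrist_force: [0.1, 0.7, -0.3]
gripper_width: 0.751
clock: 22.7
ee_pos: [0.4831, 0.075, 0.1276]
tool_rot: [0.217, 0.648, -0.501, 0.53]
wrist_force: [0.4, 0.3, -1.0]
gripper_width: 0.746
```

```bash
python3 -m pendant '[[0,0,0.012,0,0,0,55],[0,0,-0.012,0,0,0,55],[0,0,0.012,0,0,0,55],[0,0,0,0,0,0,55],[0,0,0.04,0,0,0,55],[0,0,0.04,0,0,0,55]]'
python3 - <<'E'
from h import *
f=robot.grab_frame("top"); cv2.imwrite("pics/t9.png",cv2.resize(f["color"][160:290,330:470],None,fx=4,fy=4,interpolation=cv2.INTER_CUBIC)[...,::-1])
for k in ("nut0","cup"):
  for m in robot.mark_of(f,k)[:8]: print(k,round(m["p"],2),np.round(m["location"]),world(f,m["location"],.01))
E
```

```text
clock: 23.4
ee_pos: [0.4828, 0.075, 0.2201]
tool_rot: [0.22, 0.65, -0.499, 0.529]
wrist_force: [0.9, 0.1, -0.2]
gripper_width: 0.751
```

```bash
python3 -m pendant '[[0,0,0,3.876,-6.714,-2.822,55],[0,0,0,3.876,-6.714,-2.822,55],[0,0,0,3.876,-6.714,-2.822,55],[0,0,0,3.876,-6.714,-2.822,55],[0,0,0,3.876,-6.714,-2.822,55],[0,0,0,3.876,-6.714,-2.822,55],[0,0,0,3.876,-6.714,-2.822,55]]'; python3 -m pendant '[[0,0,0,3.876,-6.714,-2.822,55],[0,0,0,3.876,-6.714,-2.822,55],[0,0,0,3.876,-6.714,-2.822,55],[0,0,0,3.876,-6.714,-2.822,55],[0,0,0,3.876,-6.714,-2.822,55],[0,0,0,3.876,-6.714,-2.822,55],[0,0,0,3.876,-6.714,-2.822,55]]';python3 -m pendant '[[0,0,0,3.876,-6.714,-2.822,55],[0,0,0,3.876,-6.714,-2.822,55],[0,0,0,3.876,-6.714,-2.822,55],[0,0,0,3.876,-6.714,-2.822,55],[0,0,0,3.876,-6.714,-2.822,55],[0,0,0,3.876,-6.714,-2.822,55],[0,0,0,0,0,0,55]]'; python3 -m pendant '[[0.008,0.015,0,0.81,1,5,55],[0.008,0.04,0,0.81,1,5,55],[0.008,0.04,0,0.81,1,5,55],[0.008,0.045,0,0.81,1,5,55],[0.008,0.045,0,0.81,1,5,55],[0.008,0.045,0,0.81,1,5,55],[0.008,0.045,0,0.81,1,5,55],[0.008,0.034,0,0.81,1,5,55]]'; python3 -m pendant '[[0,0,0,0,0,0,55],[0,0,0,0,0,0,55]]'
python3 - <<'E'
from kin import *
o=robot.get_obs(); f0=frame(-20.2,30,0,-1); print((f0*q2R(o['tool_rot']).inv()).as_rotvec(True),o['joint_pos'])
f=robot.grab_frame("top"); cv2.imwrite("pics/t10.png",cv2.resize(f["color"][150:290,250:450],(800,560),interpolation=cv2.INTER_CUBIC)[...,::-1])
for m in robot.mark_of(f,"nut0")[:8]: print(round(m["p"],2),np.round(m["location"]),world(f,m["location"],.01))
E
```

```text
clock: 24.25
ee_pos: [0.483, 0.075, 0.2189]
tool_rot: [0.066, -0.326, 0.752, -0.57]
wrist_force: [-0.1, -0.6, -0.9]
gripper_width: 0.747
clock: 24.95
ee_pos: [0.4829, 0.075, 0.2189]
tool_rot: [0.333, 0.078, 0.815, -0.468]
wrist_force: [-0.4, -0.4, -0.1]
gripper_width: 0.747
clock: 25.65
ee_pos: [0.483, 0.0752, 0.2191]
tool_rot: [0.498, 0.411, 0.708, -0.286]
wrist_force: [-0.1, -0.0, -0.2]
gripper_width: 0.746
clock: 26.45
ee_pos: [0.5466, 0.3875, 0.2188]
tool_rot: [0.492, 0.146, 0.854, -0.087]
wrist_force: [-0.3, -0.5, -0.5]
gripper_width: 0.747
clock: 26.65
ee_pos: [0.5469, 0.3832, 0.219]
tool_rot: [0.492, 0.149, 0.853, -0.089]
wrist_force: [0.0, -0.9, -0.2]
gripper_width: 0.749
[ 0.2586 -0.1079 -0.2121] [-0.9044  0.6402 -0.3578  1.9177  1.403   1.3044 -0.9194]
0.58 [378. 225.] [0.4911 0.1758 0.01  ]
0.55 [408. 224.] [0.4948 0.1102 0.01  ]
0.43 [405. 242.] [0.4558 0.1171 0.01  ]
0.42 [401. 217.] [0.5092 0.1259 0.01  ]
```

```bash
python3 -m pendant '[[0,0,-0.04,0,0,0,55],[0,0,-0.04,0,0,0,55],[0,0,-0.04,0,0,0,55],[0,0,-0.03,0,0,0,55],[0,0,-0.02,0,0,0,55],[0,0,-0.01,0,0,0,55],[0,0,0,0,0,0,55]]'; python3 -m pendant '[[0,0,-0.003,0,0,0,55],[0,0,0,0,0,0,55]]'
```

```text
clock: 27.45
ee_pos: [0.5469, 0.3832, 0.0383]
tool_rot: [0.492, 0.149, 0.853, -0.089]
wrist_force: [0.6, 0.5, 0.2]
gripper_width: 0.746
clock: 27.65
ee_pos: [0.5474, 0.3843, 0.0376]
tool_rot: [0.493, 0.15, 0.853, -0.087]
wrist_force: [0.2, -0.7, 0.0]
gripper_width: 0.746
```

```bash
python3 -m pendant '[[0,0,-0.002,0,0,0,55],[0,0,0,0,0,0,55]]'; python3 -m pendant '[[0,0,-0.001,0,0,0,55],[0,0,0,0,0,0,55]]'
```

```text
clock: 27.85
ee_pos: [0.5473, 0.3843, 0.0353]
tool_rot: [0.492, 0.15, 0.853, -0.087]
wrist_force: [0.5, 0.4, -1.0]
gripper_width: 0.745
clock: 28.05
ee_pos: [0.5472, 0.3842, 0.0337]
tool_rot: [0.492, 0.15, 0.853, -0.087]
wrist_force: [0.3, -0.5, -0.3]
gripper_width: 0.748
```

```bash
python3 -m pendant '[[0,0,-0.001,0,0,0,55],[0,0,0,0,0,0,55]]'; python3 -m pendant '[[0,0,-0.001,0,0,0,55],[0,0,0,0,0,0,55]]'
```

```text
clock: 28.25
ee_pos: [0.5475, 0.3842, 0.0336]
tool_rot: [0.493, 0.15, 0.852, -0.087]
wrist_force: [-1.7, 0.5, 5.5]
gripper_width: 0.744
clock: 28.45
ee_pos: [0.5478, 0.3842, 0.0335]
tool_rot: [0.494, 0.15, 0.852, -0.087]
wrist_force: [-4.1, -0.3, 9.8]
gripper_width: 0.748
```

```bash
python3 -m pendant '[[0,0,0.001,0,0,0,78],[0,0,0,0,0,0,85],[0,0,0,0,0,0,100],[0,0,0,0,0,0,100],[0,0,0,0,0,0,100]]'; python3 -m pendant '[[-0.0242,0.0088,0.0149,0,0,0,100],[-0.0242,0.0088,0.0149,0,0,0,100],[-0.0242,0.0088,0.0149,0,0,0,100],[-0.0242,0.0088,0.0149,0,0,0,100],[-0.0242,0.0088,0.0149,0,0,0,100],[-0.02,0.01,0.05,0,0,0,100],[-0.02,0.01,0.05,0,0,0,100],[-0.02,0.01,0.05,0,0,0,100]]'
python3 - <<'E'
from h import *
f=robot.grab_frame("top"); im=cv2.convertScaleAbs(f["color"][155:275,255:435],alpha=1.25)
cv2.imwrite("pics/final.png",cv2.resize(im,(800,533),interpolation=cv2.INTER_CUBIC)[...,::-1])
for m in robot.mark_of(f,"nut0")[:10]: print(round(m["p"],2),np.round(m["location"]),world(f,m["location"],.01))
P=cloud(f); b=P[(np.hypot(P[:,0]-.535,P[:,1]-.392)<.06)&(P[:,2]>.06)&(P[:,2]<.09)]; print("rim",cv2.minEnclosingCircle(b[:,:2].astype(np.float32)),b[:,2].min(),b[:,2].max())
c=cv2.minEnclosingCircle(b[:,:2].astype(np.float32))[0]; i=P[np.hypot(P[:,0]-c[0],P[:,1]-c[1])<.018]; print("inside z",np.percentile(i[:,2],[5,50,95]))
from fit import run; run()
E
```

```text
clock: 28.95
ee_pos: [0.5471, 0.3841, 0.0324]
tool_rot: [0.492, 0.15, 0.853, -0.087]
wrist_force: [0.4, -0.6, -0.5]
gripper_width: 0.997
clock: 29.75
ee_pos: [0.3703, 0.4556, 0.2455]
tool_rot: [0.492, 0.149, 0.853, -0.088]
wrist_force: [0.5, 1.6, 0.2]
gripper_width: 1.001
0.5 [407. 226.] [0.4898 0.1122 0.01  ]
0.47 [404. 242.] [0.4574 0.1207 0.01  ]
0.37 [402. 219.] [0.5058 0.1232 0.01  ]
rim ((0.528003454208374, 0.3902159631252289), 0.035078924149274826) 0.06005780952438049 0.0738672303180834
inside z [0.0008 0.0033 0.0056]
top C [0.4945 0.1714]
 bay [-94.5 -92.5 -94.  -93.  -93.5] 1.18
 lid edge -38 0.05 [ -99.  -100.5 -100.   -99.5] 1.51
 lid edge 38 0.05 [-107.5 -108.  -109.  -108.5] 2.58
 lid edge -38 0.057 [-100.  -101.5 -100.5 -101. ] 1.55
 lid edge 38 0.057 [-109.5 -108.  -109.  -108.5] 2.55
side C [0.4967 0.1734]
 bay [-104.  -103.5 -102.5 -103.  -115. ] 1.31
 lid edge -38 0.05 [-113.5 -114.  -114.5 -115. ] 1.64
 lid edge 38 0.05 [-104.5 -106.  -105.  -105.5] 1.33
 lid edge -38 0.057 [-92.  -91.5 -91.  -90.5] 2.15
 lid edge 38 0.057 [-111.  -110.  -110.5  -90.5] 1.45
```

View pics/final.png

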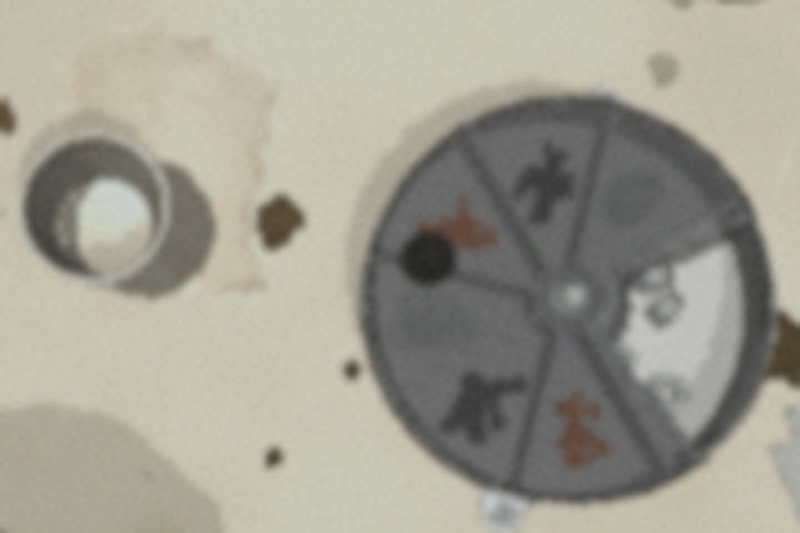

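The last picture shows the cup upright and empty at about (95,210). The nuts are in the large compartment, around (655,290) and (665,385), and none show on the lid or bench. I'll do one numeric check for strays and disturbed bystanders, then hand in.

Run:
```python
from h import *
C=np.array([.4955,.172])
for n in ("top","side"):
    f=robot.grab_frame(n); P=cloud(f); d=P[:,:2]-C; r=np.hypot(*d.T); a=np.degrees(np.arctan2(d[:,1],d[:,0]))
    m=(r<.1)&(r>.022)&(P[:,2]>.0605)&~((abs(a-75)<20)&(r>.045)); print(n,"above lid:",m.sum(),P[m][:5])
    s=(abs(a+104.5)<40)&(r>.02)&(r<.088)&(P[:,2]<.045); h=P[s]; k=h[h[:,2]>.011]; print(" bay pts",s.sum(),"raised",len(k), np.percentile(h[:,2],[5,50,95]) if len(h) else '')
    for k,z in (("tin_dark",0),("glue_bottle",0),("nut0",.01),("cup",0)):
        for q in robot.mark_of(f,k)[:6]: print(" ",k,round(q["p"],2),np.round(q["location"]),world(f,q["location"],z))
```

```text
top above lid: 0 []
 bay pts 815 raised 147 [0.0031 0.0062 0.0204]
  tin_dark 0.66 [205. 250.] [0.4272 0.5455 0.    ]
  tin_dark 0.52 [402. 217.] [0.5113 0.1208 0.    ]
  glue_bottle 0.63 [416. 146.] [0.6717 0.0893 0.    ]
  glue_bottle 0.35 [278. 204.] [0.5316 0.392  0.    ]
  nut0 0.61 [404. 246.] [0.4483 0.1206 0.01  ]
  nut0 0.58 [404. 216.] [0.5126 0.1186 0.01  ]
  nut0 0.52 [409. 225.] [0.494  0.1091 0.01  ]
  cup 0.56 [277. 204.] [0.532  0.3942 0.    ]
side above lid: 0 []
 bay pts 0 raised 0
```

```bash
python3 -c "
from workcell import robot
print(robot.sign_off(), robot.get_obs()['clock'])"
```

```text
the job is handed in; nothing more can be done
the job is handed in; nothing more can be done
```

The job is done and handed in. The lid opening is over the large compartment, the nuts are poured in, and the empty cup stands upright on the bench. At my last reading the clock was about 30 s of the 72 s allowed.

**What I did**
- **Lid:** I turned it about 155° by its peg with the fingers on either side. A close look suggested it was off by about 2°, so I gripped the peg again and turned it slightly further.
- **Cup:** I gripped it from the side, poured slowly through the opening by rolling the wrist, and stood it about 15 mm from where it started.

**What the last checks showed**
- **Cup:** upright, with its rim level at about 71 mm, and only the bare floor showing inside.
- **Nuts:** some show in the large compartment. I saw none on the lid or the bench in the area around the cup and box, and the depth readings show nothing above the lid apart from the hub cap and peg.
- **Lid:** the top camera reads the same angle before and after the pour.
- **Tin and glue bottle:** both read within about 4 mm of their first positions, which is measurement noise.
- **Forces:** the readings at the end of each move never passed about 11 N at the wrist.

**What stayed uncertain**
- **Nut count:** I could not count all six one by one. Only about three were picked out, as the rest are bunched together or hidden under the lid's edge.
- **Lid angle:** estimates of how well the opening lines up with the compartment differed by 1–2°, against about 3° of slack. My fit from the top camera gave an implausible compartment angle, so I relied on the side camera and the divider lines in the pictures.
- **Side camera:** the arm blocked its view of the compartment at the end, so the final check there rests on the top camera alone.

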